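# Gauge the spare knobs, fit the right one on the D-shaft, hold it pressed

### The arm

A 6-joint arm with a two-finger parallel gripper is mounted at the origin on the work surface. World frame = base frame: x ahead of the robot, y to its left, z up, the work surface at z = 0. Lengths are in m, angles in rad, forces in N, time in s.
With the tool pointing down it reaches from about 0.275 to 0.75 m from the base axis. Payload 10.2 kg.
Tool frame: the origin (TCP) lies at the very end of the fingers, on their centre line; the grasp point (between the pads) lies 19 mm behind it; z points along the fingers, x is the direction in which the jaws open and shut, and the axes are right-handed (so a half turn about z gives the same grasp; the last joint's range is limited). The gripper opens to 88 mm and grips with 3 to 60 N. Pads are 18 mm wide; open, the fingers measure 123 mm over their backs; the gripper's body (75 mm by 187 mm) begins 45 mm behind the grasp point.
Start: joints at [0.89, 0.313, 1.498, -0, 1.331, -0.223], TCP at [0.232, 0.471, 0.239] pointing down, gripper open.
Joint ranges: [-2.94, 2.94], [-0.97, 2.17], [0.19, 2.56], [-1.23, 4.37], [0.02, 3.11], [-2.88, 2.88]. Speed limits (rad/s): [2.39, 2.39, 3.01, 3.14, 3.14, 3.14].

### API

Orientations are given as a unit quaternion [x, y, z, w].
In Python, from bench import telemetry, optics, hand_in gives the robot as it stands. The module is installed in compiled form; this text tells all that it offers.
- The arm moves only by the tool drive_tool, never from a script. Its argument "series" is a list of rows, each a list of 5 numbers: the shift along the tool's x, y, z in cm, then the turn about the tool's z in rad, then the opening in per cent of the stroke, from 0 (shut) to 100 (fully open). In form: [[x, y, z, turn, hand], ...]. A call has 1 to 5 rows; each row is the pose to reach, as a shift and turn from the pose commanded when the call began, along the tool's axes at that moment; what a row does not reach only later rows make up. A row lasts 1/8 s, in which the tool goes at most 62.5 mm and 10.7 degrees, less where a joint would pass 70% of its speed; a pose out of reach is approached as far as the arm can. A call with a gripper value outside its range is refused whole. The fingers move at their own pace and stop on an object; "grip_force" is the grip in N (left out, the last holds). Time passes only in rows, so rows that repeat a pose let the fingers close. It gives the time, the measured TCP pose, the force and the opening at its end, in the units of the state.
- telemetry.observe(): the state, without advancing time (a new reading comes with each control period).
- optics.snapshot(name): name is "side" or "top"; returns the picture (384x512x3 uint8, red, green, blue); there is no depth.
- optics.calibration(name): a dict with "camera_matrix" (3x3 intrinsics, pixels), "origin" and "rotation" of the camera in the world. Camera axes: x right, y up, looking along -z (the intrinsics and any distortion apply to the point x, -y, -z); pixel columns grow to the right and rows downward; lengths in m; the calibration is good to about 2 mm. A picture is of the moment at which its call begins. calibration takes no time and is no camera call.
- hand_in(): hands the job in, once; it reports no verdict.
The state is a dict: "clock": time; "joint_positions": joint angles; "joint_velocities": joint speeds; "joint_torque": joint torques, N m; "position": TCP position; "tool_rot": TCP orientation; "force": force on the tool from outside, world axes, zero at the start; "moment": the same for the moment, N m; "grip_width": opening from 0.0 (shut) to 1.0 (fully open).
Only numpy, scipy, OpenCV 4.12 (cv2) and the standard library are available. Lean on these libraries where they do the work, as an engineer would, in place of code of your own. Each camera call takes 0.05 s, during which the arm holds its last target.

### The job

The push-to-test switch on the alarm console has lost its knob, and of the two spare black knobs with a pointed bar grip only one fits. Try them one at a time on the D-shaped gauge pin: put a knob that does not slide all the way down it into the small reject tray; take the one that does, turn it so that its flat matches the console's bare D-shaft, push it fully home, and press it right in against the spring. Finish while still holding it pressed in with the gripper's fingers, and leave everything else on the desk (an untried knob too) where it is.

Things in the scene. Friction and masses are not known exactly. Their poses are not given: they have to be found in the camera images.
- knob_a_mid (a point): Knob A, one of two loose black knobs that look alike, hole down; this point is on its axis half-way up, 18 mm above the underside; z up. Hub 44 mm across, 18 mm tall; on it a flat-sided bar grip 12 mm wide (y), 18 mm tall, 38 mm long (x, -20 to +18 mm), its +x end pointed, white line on top. D-hole in the underside, 15 mm deep, its flat on the +x side (under the pointed end).
- knob_b_mid (a point): Knob B, the same as knob A in all but perhaps the size of its hole (point and axes as for knob A). The right knob's hole is 14 mm in diameter, its flat 3 mm from the axis; the wrong one's is 9 mm, its flat 1.5 mm from the axis, and stops about 2 mm down the pin's tapered end. It is not told which is which: try them.
- knob_a: Knob A; origin on its axis at the underside, axes as knob_a_mid. 35 to 70 g.
- knob_b: Knob B; origin on its axis at the underside, axes as knob_b_mid. 35 to 70 g. A knob slides on a pin or shaft only with its +x pointing as the pin's +x, within about 10 degrees (20 at most). Fully home, the floor of its hole rests on the pin's end, the knob's mid point then 3 mm above that end.
- gauge_tip (a point): Centre of the top end of the fixed upright D-shaped gauge pin: 12 mm diameter, flat 2 mm from the axis, facing its own +x; z up. It stands 20 mm out of a fixed aluminium block 60 x 60 x 20 mm, so 40 mm above the desk. The top 3 mm taper to 55 % as a lead-in.
- shaft_tip (a point): Centre of the top end of the console's bare upright steel D-shaft: same section as the gauge pin, 12 mm diameter, flat 2 mm from the axis facing its own +x; z up; same taper. At rest it stands 25 mm out of the console's face (75 mm above the desk). It turns stiffly (0.12 N m) and stays where left.
- plunger (a joint): How far the console's shaft is pushed in, straight down: 0 at rest, 0.008 m at the stop. Spring: it starts to move at 4 N and takes 10 N at the stop; it springs back when let go.
- tray_floor (a point): Centre of the inner floor of the fixed open reject tray, 4 mm above the desk; the tray is 110 x 100 mm (x, y) and 30 mm tall, walls 4 mm.
- console: The fixed alarm console lying on the desk, a pale box 200 x 220 x 50 mm (x, y, z) with a grey face on top; origin at the centre of its underside. The bare shaft stands at x 0, y +35 mm; a small round knob (26 mm across, 14 mm tall) is fitted at x 0, y -68 mm.
- round_knob: Bystander: a smaller, plain round knob without a bar, 30 mm across, 18 mm tall; origin under its centre.
- tape_roll: Bystander: a roll of clear tape lying flat, 52 mm across, 19 mm tall; origin under its centre.
- glue: Bystander: a small white bottle, 36 mm across, 85 mm tall; origin under its centre.
- handset: Bystander: a black radio handset lying on its back, 125 x 56 x 34 mm with a 110 mm aerial along its +x; origin under the centre of its case.
- mug: Bystander: a white mug, 76 mm across, 90 mm tall, handle at its +y; origin under its centre.
- screwdriver: Bystander: a screwdriver lying along its x axis, handle to -x.
Mind the look-alikes: they are no part of the job. What is shaped like the knob_a but purple is not meant.

How it is judged:
On the way, in this order (a step that is already met when the one before it is completed fails the run):
1. the fitting knob is slid all the way down the gauge pin (z of knob_b_mid in the frame of gauge_tip between -0.002 and 0.0065 m and horizontal distance between knob_b_mid and gauge_tip below 0.004 m and angle between the x axis of knob_b_mid and the x axis of gauge_tip, either way round below 0.45 rad and angle between knob_b_mid's own z axis and vertical below 0.2 rad), for 0.1 s.
2. the fitting knob is fully home on the console's shaft, its flat matching (z of knob_b_mid in the frame of shaft_tip between -0.002 and 0.0065 m and horizontal distance between knob_b_mid and shaft_tip below 0.004 m and angle between the x axis of knob_b_mid and the x axis of shaft_tip, either way round below 0.45 rad and angle between knob_b_mid's own z axis and vertical below 0.2 rad), for 0.2 s.
At the end, for the whole second after the job is handed in: The fitting knob is upright and home on the shaft (mid at most 6.5 mm above its end, 4 mm sideways), flats within 0.45 rad; the shaft is in more than 5 mm; the fingers press on the knob (over 1 N); the other knob is in the tray, or, if untried, within 30 mm of its start; all at rest (all of step 2 and value of joint plunger above 0.005 m and contact force between knob_b and the fingers above 1 N and linear speed of each of knob_b, knob_a below 0.02 m/s and ((x of knob_a_mid in the frame of tray_floor between -0.045 and 0.045 m and y of knob_a_mid in the frame of tray_floor between -0.04 and 0.04 m and z of knob_a_mid in the frame of tray_floor below 0.035 m) or distance of knob_a_mid from where it was at the start of the episode below 0.03 m)); the arm keeps its last pose, push and grip.
It fails at once if another thing on the desk is disturbed (moved more than 30 mm) (distance of any of round_knob, tape_roll, glue, handset, mug, screwdriver from where it was at the start of the episode above 0.03 m).
It also fails if it takes over 62 s, if anything falls off the work surface, if the arm or the gripper's body presses on something with over 40 N, if the wrist force passes 120 N, or if a joint passes its speed limit or range.

## Working session

There is one attempt and no reset: what is moved stays moved. The work goes in short steps, Python scripts to look and compute and a tool call to move; the robot and the scene stay as the last step left them, time stands still between calls to the robot, and variables do not carry over. Pictures are saved under pics/ and viewed, and the job is handed in when it is done.

Besides the shell and the picture viewer there is one more tool, called by a JSON object that holds its "api" and its "payload", one argument or row to a line. drive_tool: Moves the arm, as the interface text tells. Its arguments: {"type":"object","properties":{"series":{"type":"array","items":{"type":"array","items":{"type":"number"}}},"grip_force":{"type":"number"}},"required":["series"]}

```bash
mkdir -p pics
cat > h.py <<'E'
import numpy as np,cv2
from bench import telemetry,optics
def cal(n):
    c=optics.calibration(n);return np.array(c["camera_matrix"]),np.array(c["origin"]),np.array(c["rotation"]),c
def pix(n,p):
    K,o,R,_=cal(n);q=R.T@(np.array(p,float)-o);q=np.array([q[0],-q[1],-q[2]]);u=K@q;return u[:2]/u[2]
def ray(n,u,v,z):
    K,o,R,_=cal(n);d=np.linalg.inv(K)@np.array([u,v,1.]);d=R@np.array([d[0],-d[1],-d[2]]);return o+d*(z-o[2])/d[2]
def snap(n,f,crop=None,s=1):
    im=optics.snapshot(n)[:,:,::-1]
    if crop:
        a,b,c,d=crop;im=im[b:d,a:c]
    im=cv2.resize(im,None,fx=s,fy=s,interpolation=cv2.INTER_CUBIC);cv2.imwrite('pics/'+f,im)
E
python3 - <<'E'
from h import *
for n in ('side','top'):
    im=optics.snapshot(n)[:,:,::-1];cv2.imwrite(f'pics/{n}0_raw.png',im);cv2.imwrite(f'pics/{n}0.png',cv2.resize(im,None,fx=1.5,fy=1.5))
    print(cal(n)[3])
print(telemetry.observe())
E
```

```text
{'camera_matrix': array([[495.86919333,   0.        , 253.25092756],
       [  0.        , 495.86919333, 193.6361916 ],
       [  0.        ,   0.        ,   1.        ]]), 'origin': array([-0.07441396, -0.50880097,  0.79247003]), 'rotation': array([ 0.40380897, -0.16392144, -0.36252035,  0.82380038])}
{'camera_matrix': array([[444.2438197 ,   0.        , 252.7585364 ],
       [  0.        , 444.2438197 , 190.71752696],
       [  0.        ,   0.        ,   1.        ]]), 'origin': array([0.37409253, 0.11964223, 1.35247928]), 'rotation': array([-0.04895921,  0.06729189,  0.7118262 , -0.69740824])}
{'clock': 0.1, 'joint_positions': array([ 8.89604170e-01,  3.13349114e-01,  1.49830838e+00, -2.63721413e-06,
        1.33095593e+00, -2.23417235e-01]), 'joint_velocities': array([ 0.00014542, -0.00123406, -0.00124349, -0.00120099,  0.00033836,
       -0.00048791]), 'joint_torque': array([ 4.65129138e-03, -4.02808642e+01, -2.52643812e+01,  6.97163260e-02,
        3.41811113e-02, -3.67182815e-05]), 'position': array([0.23192046, 0.47078163, 0.23826113]), 'tool_rot': array([ 8.49103140e-01,  5.28226843e-01, -4.81910490e-04,  1.68088967e-04]), 'force': array([-0.36266855,  0.061828  , -0.08137589]), 'moment': array([0.05282166, 0.0286567 , 0.01894593]), 'grip_width': 1.0005368384250133}
```

Rotation is a quaternion; fix in helper.

```bash
sed -i 's/np.array(c\["rotation"\])/Rot.from_quat(c["rotation"]).as_matrix()/; 1a from scipy.spatial.transform import Rotation as Rot' h.py; head -8 h.py
```

```text
import numpy as np,cv2
from scipy.spatial.transform import Rotation as Rot
from bench import telemetry,optics
def cal(n):
    c=optics.calibration(n);return np.array(c["camera_matrix"]),np.array(c["origin"]),Rot.from_quat(c["rotation"]).as_matrix(),c
def pix(n,p):
    K,o,R,_=cal(n);q=R.T@(np.array(p,float)-o);q=np.array([q[0],-q[1],-q[2]]);u=K@q;return u[:2]/u[2]
def ray(n,u,v,z):
```

View pics/top0.png

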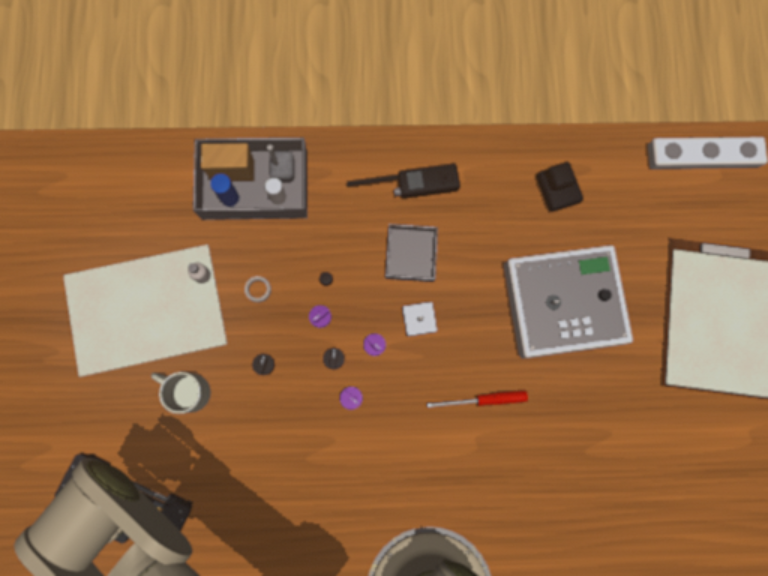

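View pics/side0.png

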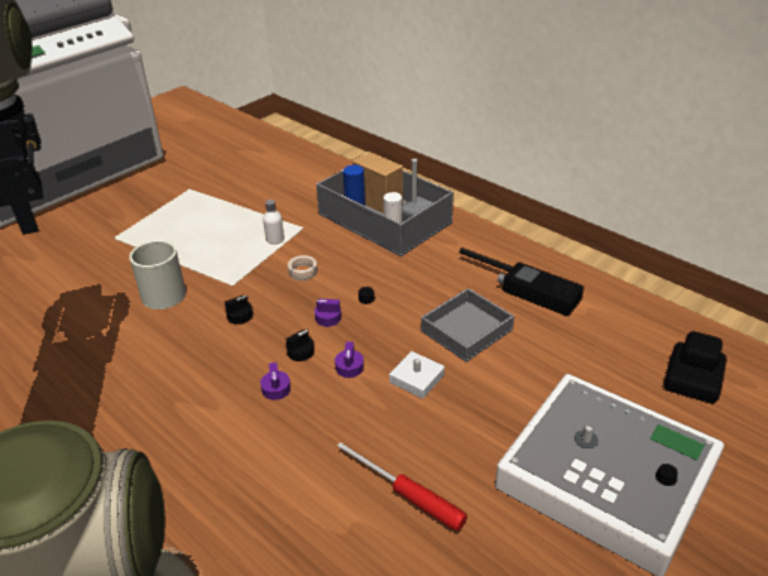

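Run:
```python
import cv2,numpy as np
def g(n,c,s,out):
    im=cv2.imread(f'pics/{n}0_raw.png');a,b,x,y=c;cv2.imwrite('pics/'+out,cv2.resize(im[b:y,a:x],None,fx=s,fy=s,interpolation=cv2.INTER_CUBIC))
g('top',(155,220,255,280),8,'t_knobs.png')
g('top',(250,145,330,230),7,'t_gauge.png')
g('top',(335,160,425,240),7,'t_cons.png')
g('side',(145,180,305,270),5,'s_knobs.png')
g('side',(325,240,485,340),5,'s_cons.png')
```

```text
(no output)
```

View pics/t_knobs.png

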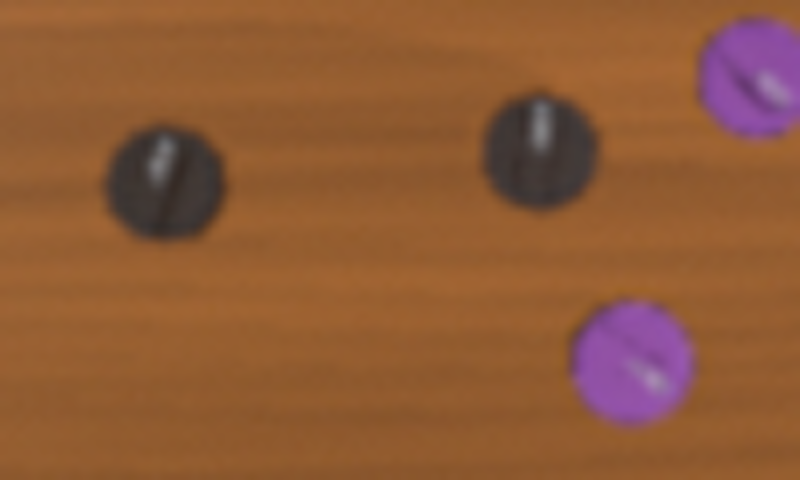

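View pics/t_gauge.png

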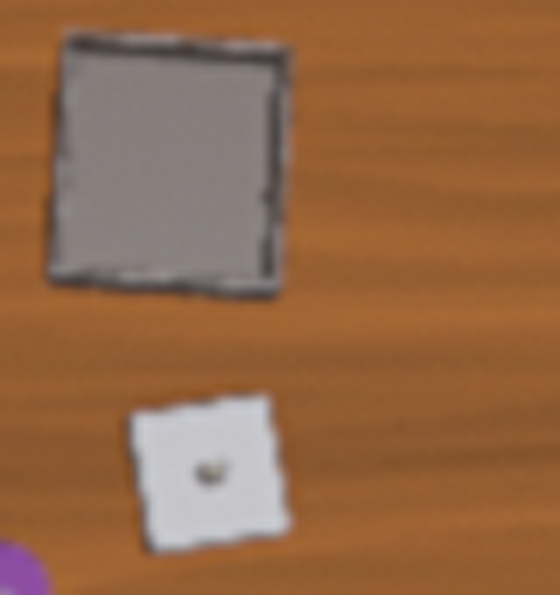

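View pics/t_cons.png

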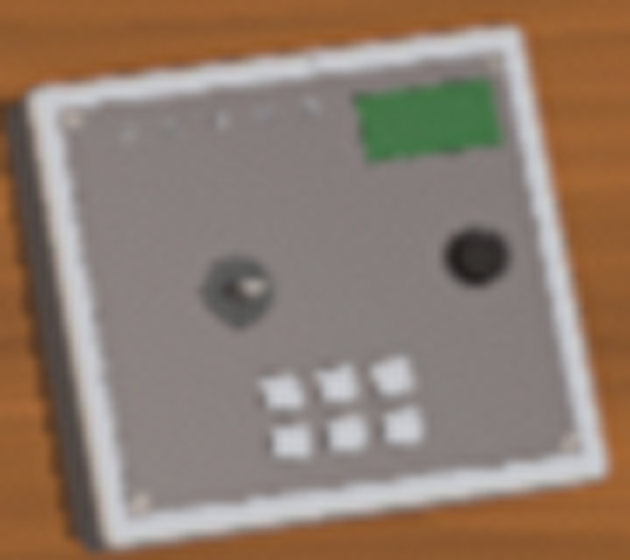

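View pics/s_knobs.png

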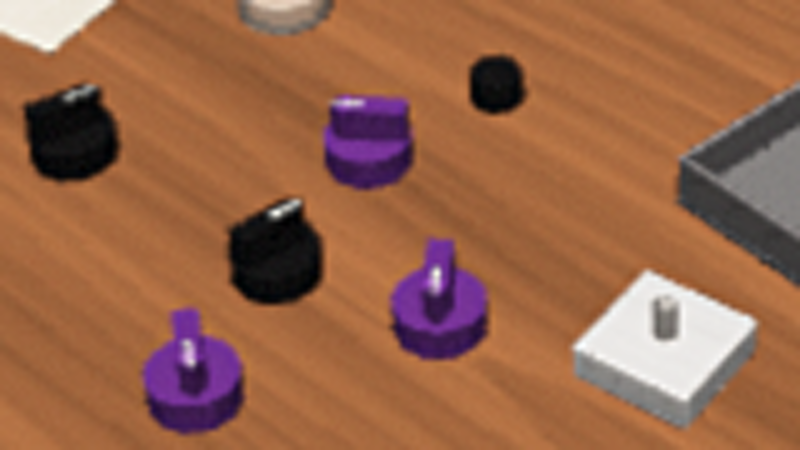

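View pics/s_cons.png

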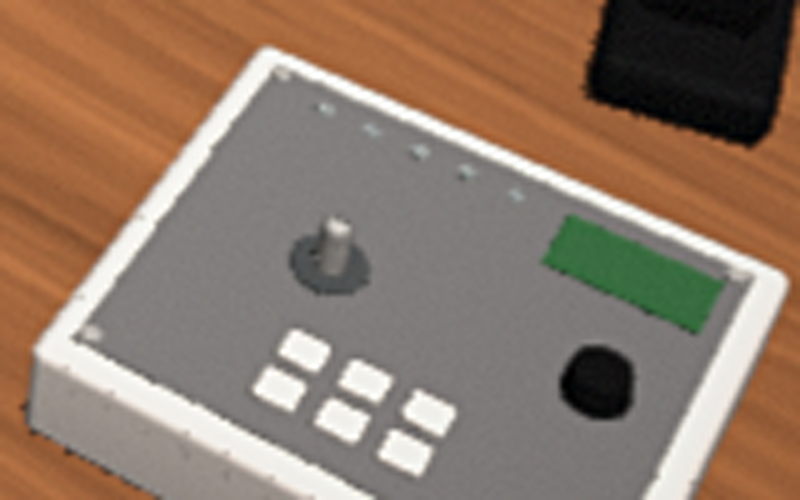

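```bash
cat > fit.py <<'E'
from h import *
from scipy.optimize import minimize
def knobpoly(n,x,y,yaw,z0=0):
    c,s=np.cos(yaw),np.sin(yaw);R=np.array([[c,-s],[s,c]])
    t=np.linspace(0,2*np.pi,40)
    ci=np.c_[np.cos(t),np.sin(t)]*.022
    P=[np.c_[ci@R.T+[x,y],np.full(40,z0+z)] for z in (0,.018)]
    b=np.array([[-.02,-.006],[-.02,.006],[.012,.006],[.018,0],[.012,-.006]])
    B=[np.c_[b@R.T+[x,y],np.full(5,z0+z)] for z in (.018,.036)]
    f=lambda L:cv2.convexHull(np.array([pix(n,p) for p in np.vstack(L)],np.float32))
    return [f(P),f(B)]
def mask(polys,roi,S=8):
    a,b,c,d=roi;m=np.zeros(((d-b)*S,(c-a)*S),np.uint8)
    for p in polys:
        cv2.fillConvexPoly(m,np.round(((p.reshape(-1,2)-[a,b]+.5)*S-.5)).astype(int),255)
    return cv2.resize(m,None,fx=1/S,fy=1/S,interpolation=cv2.INTER_AREA)/255.
E
python3 - <<'E'
from fit import *
for name,(tu,tv),(su,sv) in (('L',(175.5,243),(159,206)),('R',(222,239),(200,230))):
    for n,(u,v) in (('top',(tu,tv)),('side',(su,sv))):
        im=cv2.imread(f'pics/{n}0_raw.png').astype(float)
        roi=(int(u)-20,int(v)-20,int(u)+21,int(v)+21);a,b,c,d=roi
        I=im[b:d,a:c].max(2) # wood red high
        bg=np.median(I)
        sat=im[b:d,a:c].max(2)-im[b:d,a:c].min(2)
        obs=np.clip((np.median(sat)-sat)/(np.median(sat)-15),0,1)
        rr=np.hypot(*np.meshgrid(np.arange(41)-20,np.arange(41)-20)); obs[rr>18]=0
        g=ray(n,u,v,.018)
        best=None
        for yaw in np.arange(-1.2,1.3,.3) if n=='side' else [0,-.3,.3]:
            def e(q): return ((mask(knobpoly(n,q[0],q[1],q[2]),roi)-obs)**2).sum()
            r=minimize(e,[g[0],g[1],yaw],method='Nelder-Mead',options=dict(initial_simplex=[[g[0],g[1],yaw],[g[0]+.006,g[1],yaw],[g[0],g[1]+.006,yaw],[g[0],g[1],yaw+.3]],maxiter=150))
            if best is None or r.fun<best.fun:best=r
        print(name,n,best.x.round(4),round(best.fun,2))
E
```

```text
Traceback (most recent call last):
  File "fit.py", line 11, in knobpoly
    return [f(P),f(B)]
            ~^^^
  File "fit.py", line 10, in <lambda>
    f=lambda L:cv2.convexHull(np.array([pix(n,p) for p in np.vstack(L)],np.float32))
                                        ~~~^^^^^
  File "h.py", line 7, in pix
    K,o,R,_=cal(n);q=R.T@(np.array(p,float)-o);q=np.array([q[0],-q[1],-q[2]]);u=K@q;return u[:2]/u[2]
            ~~~^^^
  File "h.py", line 5, in cal
    c=optics.calibration(n);return np.array(c["camera_matrix"]),np.array(c["origin"]),Rot.from_quat(c["rotation"]).as_matrix(),c
ValueError: time passes only in moves, steps and waits
```

```bash
sed -i 's/^def cal(n):/import functools\n@functools.cache\ndef cal(n):/' h.py
cat > obsfit.py <<'E'
from fit import *
def run(name,n,u,v,f,z0=0,yaws=None,rad=18):
        im=cv2.imread(f).astype(float)
        roi=(int(u)-20,int(v)-20,int(u)+21,int(v)+21);a,b,c,d=roi
        sat=im[b:d,a:c].max(2)-im[b:d,a:c].min(2)
        obs=np.clip((np.median(sat)-sat)/(np.median(sat)-15),0,1)
        rr=np.hypot(*np.meshgrid(np.arange(41)-20,np.arange(41)-20)); obs[rr>rad]=0
        g=ray(n,u,v,z0+.018)
        best=None
        for yaw in yaws:
            def e(q): return ((mask(knobpoly(n,q[0],q[1],q[2],z0),roi)-obs)**2).sum()
            r=minimize(e,[g[0],g[1],yaw],method='Nelder-Mead',options=dict(initial_simplex=[[g[0],g[1],yaw],[g[0]+.006,g[1],yaw],[g[0],g[1]+.006,yaw],[g[0],g[1],yaw+.3]],maxiter=100))
            if best is None or r.fun<best.fun:best=r
        print(name,n,best.x.round(4),round(best.fun,2));return best
E
python3 - <<'E'
from obsfit import *
print(ray('top',175.5,243,.018),ray('side',159,206,.018))
for name,(tu,tv),(su,sv) in (('L',(175.5,243),(159,206)),('R',(222,239),(200,230))):
    run(name,'top',tu,tv,'pics/top0_raw.png',yaws=[0,.4,-.4])
    run(name,'side',su,sv,'pics/side0_raw.png',yaws=[-.6,-.3,0,.3,.6])
# yaw from lines
for a,b in (((155,187),(168,142)),((541,150),(541,100))):
    p=[ray('top',(q[0]+.5)/8-.5+155,(q[1]+.5)/8-.5+220,.036) for q in (a,b)];d=p[1]-p[0];print(p,np.arctan2(d[1],d[0]))
E
```

```text
[0.44201669 0.31584303 0.018     ] [0.4391963  0.31385921 0.018     ]
L top [0.4441 0.318  0.3055] 5.28
L side [ 0.4418  0.3185 -0.2977] 6.4
R top [0.4526 0.1778 0.4291] 4.59
R side [ 0.4504  0.1787 -0.1135] 4.15
[array([0.44138025, 0.31776464, 0.036     ]), array([0.45773476, 0.31311285, 0.036     ])] -0.27711629616194977
[array([0.45192271, 0.17622983, 0.036     ]), array([0.47031287, 0.17602425, 0.036     ])] -0.011178349793697041
```

Run:
```python
from h import *
def cr(n,pts,off,s,z):
    return np.array([ray(n,(x+.5)/s-.5+off[0],(y+.5)/s-.5+off[1],z)[:2] for x,y in pts])
def show(l,P):
    e=[np.arctan2(*(P[(i+1)%4]-P[i])[::-1]) for i in range(4)]
    print(l,P.mean(0).round(4),'edges',np.round(e,3),[round(np.linalg.norm(P[(i+1)%4]-P[i]),4) for i in range(4)])
show('blk top',cr('top',[(130,412),(270,397),(292,528),(150,550)],(250,145),7,.02))
show('blk side',cr('side',[(648,270),(757,322),(686,402),(574,350)],(145,180),5,.02))
show('con top',cr('top',[(28,92),(520,28),(608,470),(105,545)],(335,160),7,.05))
show('tray top',cr('top',[(65,32),(292,45),(280,297),(48,280)],(250,145),7,.03))
print('gauge tip top',cr('top',[(212,470)],(250,145),7,.04),'side',cr('side',[(667,300)],(145,180),5,.04))
print('shaft tip top',cr('top',[(250,286)],(335,160),7,.075),'side',cr('side',[(337,221)],(325,240),5,.075))
print('small knob',cr('top',[(478,255)],(335,160),7,.06))
im=cv2.imread('pics/top0_raw.png')
g=[cv2.resize(im[v-9:v+10,u-9:u+10],None,fx=20,fy=20,interpolation=cv2.INTER_NEAREST) for u,v in ((280,212),(369,201))]
im=cv2.imread('pics/side0_raw.png')
g2=[cv2.resize(im[v-9:v+10,u-9:u+10],None,fx=20,fy=20,interpolation=cv2.INTER_NEAREST) for u,v in ((278,243),(391,288))]
cv2.imwrite('pics/pins.png',np.vstack([np.hstack(g),np.hstack(g2)])[:,:])
```

```text
blk top [0.5286 0.0027] edges [-1.482 -3.012  1.704  0.115] [np.float64(0.0612), np.float64(0.0576), np.float64(0.0621), np.float64(0.0604)]
blk side [0.525  0.0022] edges [-1.455 -2.999  1.725  0.159] [np.float64(0.0587), np.float64(0.0588), np.float64(0.0578), np.float64(0.0611)]
con top [ 0.5559 -0.2948] edges [-1.458 -3.027  1.696  0.112] [np.float64(0.2169), np.float64(0.1931), np.float64(0.2174), np.float64(0.1957)]
tray top [0.663  0.0162] edges [-1.646  3.059  1.478 -0.091] [np.float64(0.0998), np.float64(0.1125), np.float64(0.1007), np.float64(0.1107)]
gauge tip top [[0.52694029 0.00376871]] side [[0.52615935 0.00294094]]
shaft tip top [[ 0.55085264 -0.25908285]] side [[ 0.55020984 -0.25919564]]
small knob [[ 0.56434679 -0.36175164]]
```

View pics/pins.png

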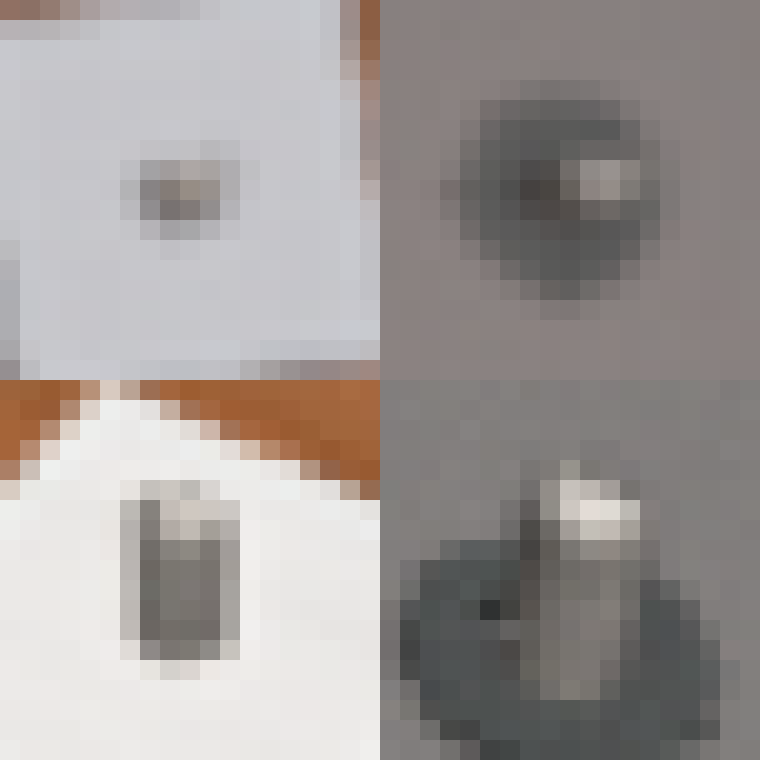

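```bash
cat > dfit.py <<'E'
from h import *
from scipy.optimize import minimize
S=6
def facets(c,yaw,h,zt):
    t0=np.arccos(2/6.);t=np.linspace(t0,2*np.pi-t0,25)
    prof=np.c_[6*np.cos(t),6*np.sin(t)]/1000
    R=np.array([[np.cos(yaw),-np.sin(yaw)],[np.sin(yaw),np.cos(yaw)]])
    prof=prof@R.T
    def ring(s,z):return np.c_[prof*s+c,np.full(len(prof),z)]
    A,B,C=ring(1,zt-h),ring(1,zt-.003),ring(.55,zt);F=[]
    n=len(prof)
    for i in range(n):
        j=(i+1)%n
        for U,V in ((A,B),(B,C)):
            q=np.array([U[i],U[j],V[j],V[i]]);nn=np.cross(q[1]-q[0],q[3]-q[0]);F.append((q,nn/np.linalg.norm(nn)))
    F.append((C,np.array([0,0,1.])));return F
def P(n,X):
    K,o,R,_=cal(n);q=(X-o)@R;q=q*[1,-1,-1];u=q@K.T;return u[:,:2]/u[:,2:]
def design(n,c,yaw,h,zt,roi,disc):
    a,b,x,y=roi;H,W=(y-b)*S,(x-a)*S
    o=cal(n)[1]
    lab=np.zeros((H,W,6),np.float32);lab[:,:,0]=1
    px=lambda X:np.round((P(n,X)-[a,b]+.5)*S-.5).astype(np.int32)
    def fill(X,val):
        m=np.zeros((H,W),np.uint8);cv2.fillConvexPoly(m,px(X),1);lab[m>0]=val
    if disc:
        t=np.linspace(0,6.28,50);fill(np.c_[c[0]+disc*np.cos(t),c[1]+disc*np.sin(t),np.full(50,zt-h)],[0,1,0,0,0,0])
    for q,nn in facets(c,yaw,h,zt):
        if nn@(o-q.mean(0))>0: fill(q,[0,0,1,*nn])
    return cv2.resize(lab,(x-a,y-b),interpolation=cv2.INTER_AREA)
def cost(yaw,cs,views,h,zt,disc,ret=False):
    tot=0;As=[];Is=[]
    # bg consts separate per view, shading shared
    for k,(n,I,roi) in enumerate(views):
        D=design(n,cs[2*k:2*k+2],yaw,h,zt,roi,disc).reshape(-1,6)
        A=np.zeros((len(D),8));A[:,2*k:2*k+2]=D[:,:2];A[:,4:]=D[:,2:]
        As.append(A);Is.append(I.ravel())
    A=np.vstack(As);y=np.r_[tuple(Is)]
    reg=np.zeros((8,8));reg[5:,:][:,5:]=np.eye(3)*.3
    w=np.linalg.solve(A.T@A+reg,A.T@y);r=y-A@w
    return (r@r,w,(A@w)) if ret else r@r
E
python3 - <<'E'
from dfit import *
for nm,h,zt,disc,cc in (('gauge',.02,.04,0,{'top':(.5269,.0038),'side':(.5262,.0029)}),('shaft',.025,.075,.0165,{'top':(.5508,-.2591),'side':(.5502,-.2592)})):
    V=[]
    for n in ('top','side'):
        im=cv2.imread(f'pics/{n}0_raw.png').astype(float).mean(2)
        u,v=pix(n,[*cc[n],zt-h/2]).round().astype(int)
        r=5 if n=='top' else (7 if nm=='gauge' else 9)
        roi=(u-r,v-r,u+r+1,v+r+1);V.append((n,im[roi[1]:roi[3],roi[0]:roi[2]],roi))
    for yaw in np.arange(0,360,22.5):
        x0=np.array([*cc['top'],*cc['side']])
        sx=np.vstack([x0]+[x0+np.eye(4)[i]*.002 for i in range(4)])
        r=minimize(lambda q:cost(np.radians(yaw),q,V,h,zt,disc),x0,method='Nelder-Mead',options=dict(initial_simplex=sx,maxiter=90))
        c,w,_=cost(np.radians(yaw),r.x,V,h,zt,disc,True)
        print(nm,yaw,round(c),r.x.round(4),w[4:].round(0))
E
```

```text
Traceback (most recent call last):
  File "dfit.py", line 40, in cost
    w=np.linalg.solve(A.T@A+reg,A.T@y);r=y-A@w
numpy.linalg.LinAlgError: Singular matrix
```

```bash
sed -i 's/reg=np.zeros((8,8))/reg=np.eye(8)*1e-6/' dfit.py
cat > rundfit.py <<'E'
from dfit import *
for nm,h,zt,disc,cc in (('gauge',.02,.04,0,{'top':(.5269,.0038),'side':(.5262,.0029)}),('shaft',.025,.075,.0165,{'top':(.5508,-.2591),'side':(.5502,-.2592)})):
    V=[]
    for n in ('top','side'):
        im=cv2.imread(f'pics/{n}0_raw.png').astype(float).mean(2)
        u,v=pix(n,[*cc[n],zt-h/2]).round().astype(int)
        r=5 if n=='top' else (7 if nm=='gauge' else 9)
        roi=(u-r,v-r,u+r+1,v+r+1);V.append((n,im[roi[1]:roi[3],roi[0]:roi[2]],roi))
    for yaw in np.arange(0,360,22.5):
        x0=np.array([*cc['top'],*cc['side']])
        sx=np.vstack([x0]+[x0+np.eye(4)[i]*.002 for i in range(4)])
        r=minimize(lambda q:cost(np.radians(yaw),q,V,h,zt,disc),x0,method='Nelder-Mead',options=dict(initial_simplex=sx,maxiter=90))
        c,w,_=cost(np.radians(yaw),r.x,V,h,zt,disc,True)
        print(nm,yaw,round(c),r.x.round(4),w[4:].round(0))
E
time python3 rundfit.py
```

```text
gauge 0.0 188228 [0.5289 0.0025 0.5271 0.0039] [133.  31. -14.  46.]
gauge 22.5 192066 [0.5292 0.0022 0.5269 0.004 ] [138.  34.  -8.  43.]
gauge 45.0 193480 [0.5297 0.0034 0.527  0.0042] [143.  41.  -3.  40.]
gauge 67.5 199206 [0.5289 0.004  0.5273 0.0044] [139.  37.  -7.  46.]
gauge 90.0 198491 [0.5289 0.0054 0.5268 0.0047] [130.  33.  -6.  54.]
gauge 112.5 207582 [0.527  0.0043 0.5263 0.0054] [119.  16.  -2.  62.]
gauge 135.0 216614 [0.5268 0.0029 0.5253 0.0052] [103.   5. -13.  82.]
gauge 157.5 205309 [0.5263 0.0044 0.5248 0.0045] [111.  -4.  -3.  68.]
gauge 180.0 209795 [0.5273 0.0045 0.5251 0.003 ] [143.  27.  -4.  34.]
gauge 202.5 201824 [0.5273 0.0017 0.5245 0.002 ] [139.  38. -41.  33.]
gauge 225.0 207874 [0.5277 0.0013 0.5249 0.0027] [132.  33. -24.  46.]
gauge 247.5 213362 [0.5288 0.0014 0.5253 0.0021] [131.  42. -19.  52.]
gauge 270.0 212125 [0.5292 0.0031 0.5259 0.0028] [131.  33.  -2.  50.]
gauge 292.5 210310 [0.5286 0.0023 0.5265 0.0025] [112.   7. -15.  69.]
gauge 315.0 217369 [0.5292 0.002  0.528  0.0029] [116.  18. -15.  72.]
gauge 337.5 189153 [0.5284 0.0019 0.5274 
[... 548 characters left out ...]
157.5 67918 [ 0.5508 -0.2599  0.5483 -0.2595] [ 82. -26. -27.  93.]
shaft 180.0 69853 [ 0.5508 -0.2606  0.5485 -0.2606] [ 74. -31. -15. 102.]
shaft 202.5 69335 [ 0.5512 -0.261   0.5489 -0.261 ] [ 67. -38. -15. 106.]
shaft 225.0 65008 [ 0.5508 -0.2615  0.5488 -0.2608] [ 80. -12. -32.  93.]
shaft 247.5 62250 [ 0.5512 -0.2613  0.5492 -0.2605] [ 88.  -3. -34.  80.]
shaft 270.0 61196 [ 0.5519 -0.2607  0.5497 -0.2605] [ 93.  -1. -37.  72.]
shaft 292.5 62751 [ 0.5522 -0.2613  0.5502 -0.2602] [104.   7. -43.  66.]
shaft 315.0 53404 [ 0.5524 -0.2605  0.551  -0.2596] [ 91.  -5. -36.  75.]
shaft 337.5 47830 [ 0.5526 -0.2602  0.5506 -0.2595] [ 88.  -6. -33.  78.]
real	1m8.721s
user	1m8.744s
sys	0m0.098s
```

```bash
python3 - <<'E'
s=open('dfit.py').read()
s=s.replace("r=y-A@w\n","r=(y-A@w)\n").replace("A=np.vstack(As);y=np.r_[tuple(Is)]","A=np.vstack(As);y=np.r_[tuple(Is)];k=y>=0;A=A[k];y=y[k]")
open('dfit.py','w').write(s)
s=open('rundfit.py').read()
s=s.replace("im=cv2.imread(f'pics/{n}0_raw.png').astype(float).mean(2)","im=cv2.imread(f'pics/{n}0_raw.png').astype(float);bad=cv2.dilate(((im.max(2)-im.min(2))>35).astype(np.uint8),np.ones((3,3)));im=im.mean(2);im[bad>0]=-1")
s=s.replace("r=5 if n","r=4 if n").replace("22.5)","15)")
open('rundfit.py','w').write(s)
E
python3 rundfit.py
```

```text
gauge 0 13839 [0.5291 0.002  0.5267 0.004 ] [126.  21.  -9.  51.]
gauge 15 14495 [0.5292 0.0027 0.5269 0.0041] [139.  36.  -6.  41.]
gauge 30 15176 [0.5293 0.0029 0.5267 0.004 ] [138.  35.  -7.  40.]
gauge 45 17536 [0.5293 0.0029 0.5269 0.0041] [137.  36.  -9.  43.]
gauge 60 23438 [0.529  0.0027 0.5269 0.0041] [137.  36.  -9.  44.]
gauge 75 24022 [0.529  0.004  0.5271 0.0046] [137.  36.  -5.  47.]
gauge 90 27047 [0.5264 0.0052 0.5264 0.0048] [118.  11.  -6.  56.]
gauge 105 31846 [0.5275 0.0047 0.5262 0.0052] [121.  17.  -0.  59.]
gauge 120 48843 [0.5265 0.004  0.5257 0.0053] [109.   2.  -5.  70.]
gauge 135 52057 [0.5262 0.0032 0.5254 0.0049] [ 92.  -5. -21.  92.]
gauge 150 33783 [0.5264 0.0045 0.525  0.0047] [106.  -5.  -6.  75.]
gauge 165 32333 [0.5261 0.0039 0.5247 0.0038] [116.   1.  -3.  58.]
gauge 180 35778 [0.5273 0.0047 0.5247 0.0031] [138.  21.   5.  35.]
gauge 195 27959 [0.5261 0.002  0.5243 0.0023] [126.  16. -35.  41.]
gauge 210 25946 [0.5274 0.0018 0.5246 0.0026] [133.  35. -37.  41.]
gauge 225 32267 [0.5277 0.0017 0.5248 0.0028] [132.  34. -24.  43.]
gauge 240 36869 [0.5
[... 1543 characters left out ...]
.5503 -0.2601  0.5488 -0.2609] [ 73. -25. -26.  99.]
shaft 225 60658 [ 0.5506 -0.2615  0.5488 -0.2609] [ 81. -11. -32.  92.]
shaft 240 61359 [ 0.551  -0.2606  0.549  -0.2605] [ 85.  -4. -34.  82.]
shaft 255 58557 [ 0.5504 -0.2616  0.5492 -0.2607] [ 92.   1. -32.  77.]
shaft 270 58525 [ 0.5516 -0.2602  0.5496 -0.2604] [ 93.  -0. -37.  73.]
shaft 285 59187 [ 0.5526 -0.2612  0.5498 -0.2604] [101.   6. -39.  67.]
shaft 300 57380 [ 0.5527 -0.2608  0.5503 -0.2601] [100.   4. -40.  68.]
shaft 315 49987 [ 0.553  -0.26    0.5507 -0.2599] [ 92.  -4. -37.  75.]
shaft 330 45735 [ 0.5529 -0.2603  0.5506 -0.2595] [ 91.  -1. -35.  76.]
shaft 345 43621 [ 0.5532 -0.2601  0.5506 -0.2595] [ 86.  -8. -33.  81.]
```

```bash
cat > to.py <<'E'
import sys
from h import *
s=telemetry.observe();R=Rot.from_quat(s['tool_rot']).as_matrix()
p=np.array(s['position']);psi=np.degrees(np.arctan2(R[1,0],R[0,0]))
print('t',s['clock'],'pos',p.round(4),'psi',psi.round(1),'F',np.round(s['force'],1),'M',np.round(s['moment'],2),'grip',round(s['grip_width']*88,1),'j6',np.degrees(s['joint_positions'][5]).round(0))
if len(sys.argv)>3:
    t=np.array(list(map(float,sys.argv[1:4])));d=R.T@(t-p)
    o='shift cm '+str((d*100).round(2))
    if len(sys.argv)>4:
        w=float(sys.argv[4])-psi;w=(w+180)%360-180 if len(sys.argv)<6 else w
        o+=' turn %.3f'%(-np.radians(w))
    print(o)
E
python3 to.py .4515 .1783 .12 -91.5
```

```text
t 0.1 pos [0.2319 0.4708 0.2383] psi 63.8 F [-0.4  0.1 -0.1] M [0.05 0.03 0.02] grip 88.0 j6 -13.0
shift cm [-16.52  32.63  11.84] turn 2.710
```

{"api": "drive_tool", "payload": {
  "series": [
    [-16.5,32.6,0,2.71,40],
    [-16.5,32.6,0,2.71,40],
    [-16.5,32.6,0,2.71,40],
    [-16.5,32.6,0,2.71,40],
    [-16.5,32.6,0,2.71,40]
  ],
  "grip_force": 25
}}

```text
clock: 0.72
position: [0.4206, 0.2193, 0.2386]
tool_rot: [0.996, 0.085, -0.0, -0.0]
force: [1.6, 0.6, -0.2]
grip_width: 0.455
```

```bash
python3 to.py .4515 .1783 .10 -91.5
```

```text
t 0.725 pos [0.4206 0.2193 0.2386] psi 9.7 F [ 1.6  0.6 -0.2] M [-0.04  0.03 -0.07] grip 40.0 j6 4.0
shift cm [ 2.36  4.56 13.86] turn 1.766
```

{"api": "drive_tool", "payload": {
  "series": [
    [2.2,4.4,10,1.75,40],
    [2.2,4.4,10,1.75,40],
    [2.2,4.4,10,1.75,40],
    [2.2,4.4,10,1.75,40],
    [2.2,4.4,10,1.75,40]
  ]
}}

```text
clock: 1.35
position: [0.449, 0.1815, 0.1384]
tool_rot: [0.927, -0.375, -0.0, 0.0]
force: [-0.4, 0.3, -0.0]
grip_width: 0.398
```

{"api": "drive_tool", "payload": {
  "series": [
    [0,0,0,0.8,40],
    [0,0,0,0.8,40],
    [0,0,0,0.8,40],
    [0,0,0,0.8,40],
    [0,0,0,0.8,40]
  ]
}}

```text
clock: 1.98
position: [0.449, 0.1816, 0.1385]
tool_rot: [0.709, -0.705, -0.0, 0.0]
force: [-1.9, 0.4, -0.3]
grip_width: 0.396
```

```bash
python3 to.py .4515 .1783 .06 -91.5
```

```text
t 1.975 pos [0.449  0.1816 0.1385] psi -89.7 F [-1.9  0.4 -0.3] M [-0.    0.16 -0.04] grip 34.8 j6 98.0
shift cm [ 0.33 -0.26  7.85] turn 0.032
```

{"api": "drive_tool", "payload": {
  "series": [
    [0.33,-0.26,7.8,0.03,40],
    [0.33,-0.26,7.8,0.03,40],
    [0.33,-0.26,7.8,0.03,40]
  ]
}}

```text
clock: 2.35
position: [0.4516, 0.1784, 0.0607]
tool_rot: [-0.7, 0.714, 0.0, -0.001]
force: [1.3, -0.2, 0.7]
grip_width: 0.397
```

```bash
python3 to.py .4515 .1783 .021 -91.5; python3 -c "
from h import *
snap('top','g1.png',(180,195,270,280),8);snap('side','g1s.png',(150,170,260,270),7)"
```

```text
t 2.35 pos [0.4516 0.1784 0.0607] psi -91.2 F [ 1.3 -0.2  0.7] M [-0.04  0.17  0.01] grip 34.9 j6 99.0
shift cm [0.01 0.01 3.97] turn 0.006
```

View pics/g1.png

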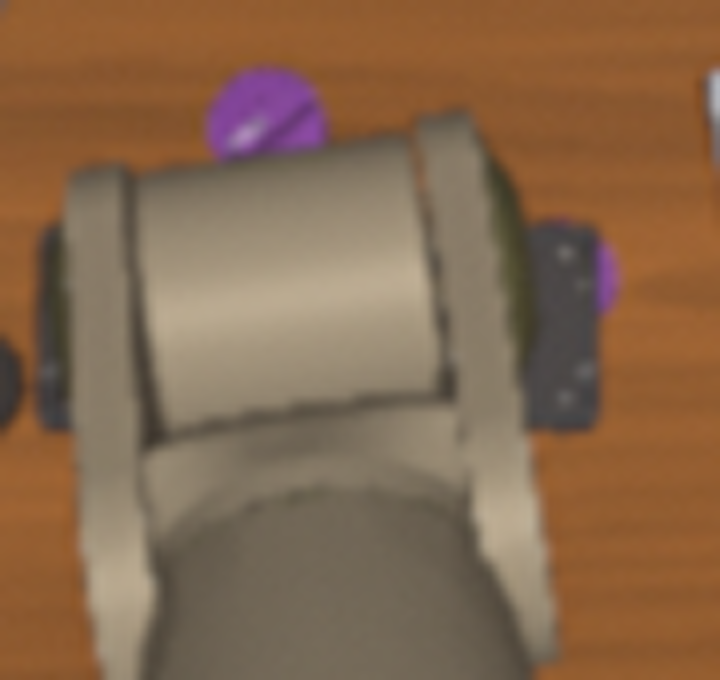

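View pics/g1s.png

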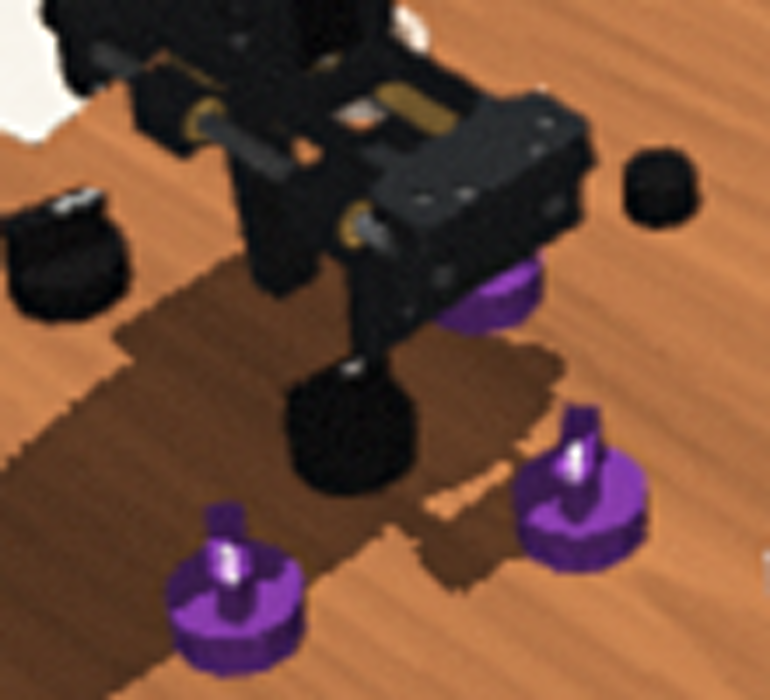

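{"api": "drive_tool", "payload": {
  "series": [
    [0,0,4.0,0,40],
    [0,0,4.0,0,40],
    [0,0,4.0,0,0],
    [0,0,4.0,0,0],
    [0,0,4.0,0,0]
  ],
  "grip_force": 30
}}

```text
clock: 3.08
position: [0.4523, 0.1784, 0.0218]
tool_rot: [-0.7, 0.714, -0.001, 0.001]
force: [-1.2, 0.1, 7.1]
grip_width: 0.134
```

{"api": "drive_tool", "payload": {
  "series": [
    [0,0,0,0,0],
    [0,0,0,0,0],
    [0,0,-6,0,0],
    [0,0,-6,0,0]
  ]
}}

```text
clock: 3.58
position: [0.4537, 0.1787, 0.0842]
tool_rot: [-0.7, 0.714, -0.002, 0.003]
force: [-0.7, -1.4, -1.0]
grip_width: 0.133
```

```bash
python3 to.py .528 .003 .100 -83; python3 -c "
from h import *
snap('side','g2s.png',(150,130,260,250),6)"
```

```text
t 3.575 pos [0.4537 0.1787 0.0842] psi -91.2 F [-0.7 -1.4 -1. ] M [-0.02  0.21  0.02] grip 11.7 j6 99.0
shift cm [17.41 -7.8  -1.54] turn -0.143
```

View pics/g2s.png

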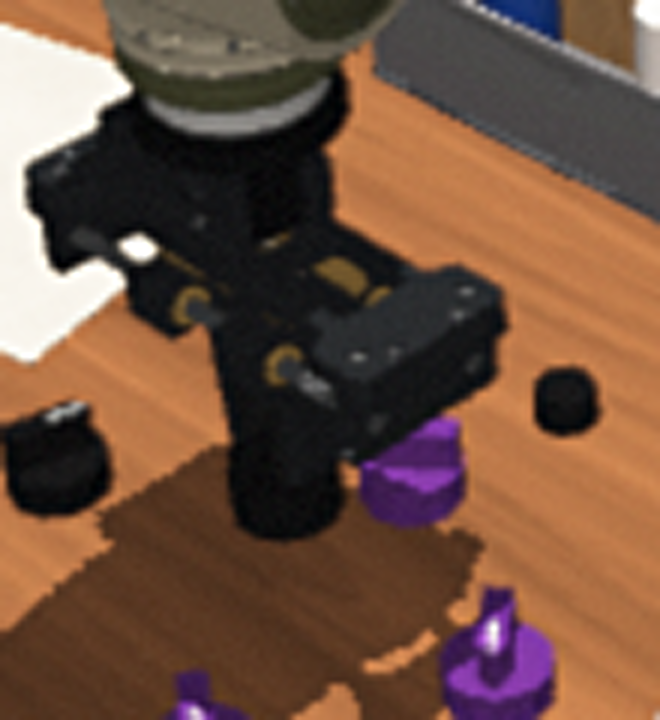

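{"api": "drive_tool", "payload": {
  "series": [
    [17.4,-7.6,-0.7,-0.14,0],
    [17.4,-7.6,-0.7,-0.14,0],
    [17.4,-7.6,-0.7,-0.14,0],
    [17.4,-7.6,-0.7,-0.14,0],
    [17.4,-7.6,-0.7,-0.14,0]
  ]
}}

```text
clock: 4.25
position: [0.5232, 0.0032, 0.0866]
tool_rot: [0.748, -0.664, -0.001, 0.001]
force: [-0.0, 0.8, -0.8]
grip_width: 0.128
```

```bash
python3 to.py .528 .003 .07 -83; python3 -c "
from h import *
snap('side','g3s.png',(230,150,340,270),6)"
```

```text
t 4.25 pos [0.5232 0.0032 0.0866] psi -83.2 F [-0.   0.8 -0.8] M [0.02 0.18 0.  ] grip 11.3 j6 71.0
shift cm [ 0.08 -0.48  1.66] turn -0.004
```

View pics/g3s.png

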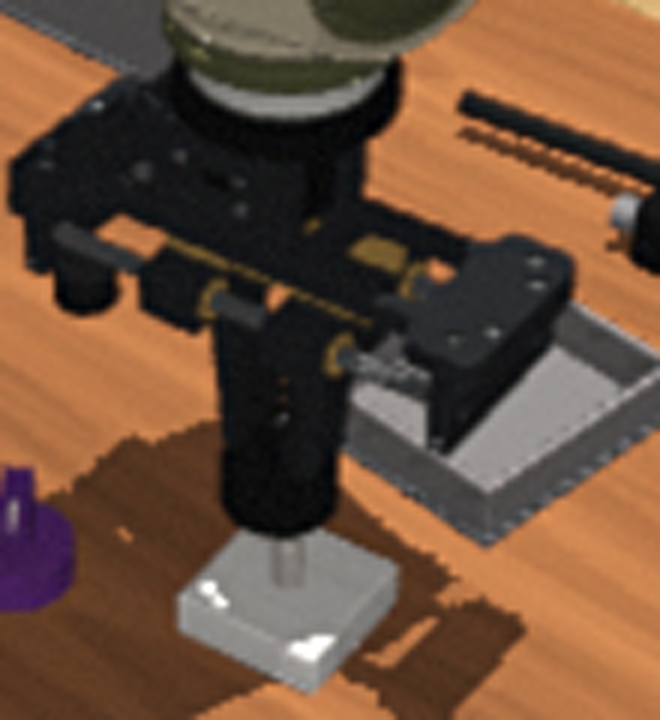

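{"api": "drive_tool", "payload": {
  "series": [
    [0.08,-0.48,1.6,0,0],
    [0.08,-0.48,1.6,0,0],
    [0.08,-0.48,1.6,0,0]
  ]
}}

```text
clock: 4.68
position: [0.5288, 0.003, 0.0715]
tool_rot: [0.748, -0.664, -0.0, 0.0]
force: [-0.1, 0.4, -0.3]
grip_width: 0.133
```

```bash
python3 to.py .528 .003 .06 -83; python3 -c "
from h import *
snap('side','g4s.png',(240,190,320,270),8)"
```

```text
t 4.675 pos [0.5288 0.003  0.0715] psi -83.1 F [-0.1  0.4 -0.3] M [ 0.01  0.08 -0.05] grip 11.7 j6 71.0
shift cm [-0.    0.08  1.15] turn -0.003
```

View pics/g4s.png

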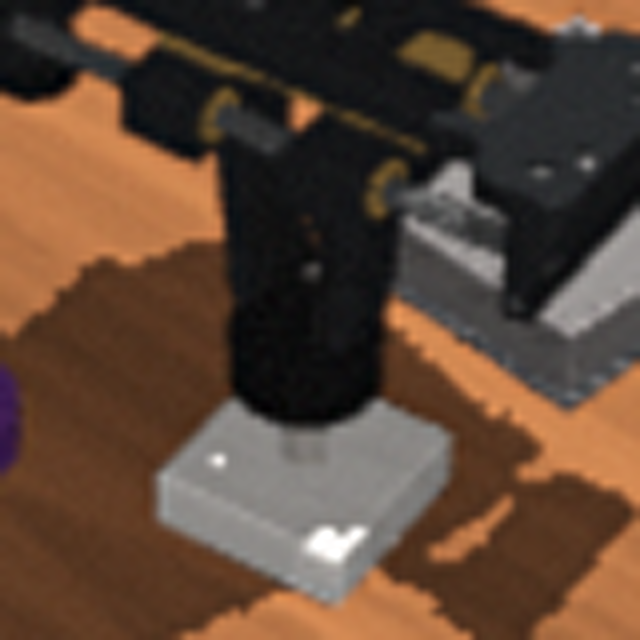

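{"api": "drive_tool", "payload": {
  "series": [
    [0,0.04,0.4,0,0],
    [0,0.04,0.7,0,0],
    [0,0.04,1.0,0,0]
  ]
}}

```text
clock: 5.1
position: [0.5285, 0.0025, 0.0615]
tool_rot: [0.748, -0.664, 0.0, 0.0]
force: [0.5, -0.1, 2.4]
grip_width: 0.132
```

{"api": "drive_tool", "payload": {
  "series": [
    [0,0,0.2,0,0],
    [0,0,0.4,0,0]
  ]
}}

```text
clock: 5.35
position: [0.5295, 0.0026, 0.0594]
tool_rot: [0.748, -0.664, 0.001, -0.001]
force: [-4.0, 2.9, 22.3]
grip_width: 0.133
```

```bash
python3 to.py .528 .003 .06 -83
```

```text
t 5.35 pos [0.5295 0.0026 0.0594] psi -83.2 F [-4.   2.9 22.3] M [0.51 1.06 0.04] grip 11.7 j6 71.0
shift cm [-0.06  0.15 -0.06] turn -0.003
```

{"api": "drive_tool", "payload": {
  "series": [
    [-0.06,0.1,-0.12,0,0],
    [-0.06,0.1,-0.12,0,0]
  ]
}}

```text
clock: 5.6
position: [0.5287, 0.0029, 0.0598]
tool_rot: [0.748, -0.664, 0.001, -0.001]
force: [4.9, 2.1, 7.2]
grip_width: 0.132
```

```bash
python3 to.py .528 .003 .06 -83
```

```text
t 5.6 pos [0.5287 0.0029 0.0598] psi -83.2 F [4.9 2.1 7.2] M [ 0.38 -0.61 -0.06] grip 11.6 j6 71.0
shift cm [-0.02  0.07 -0.02] turn -0.004
```

{"api": "drive_tool", "payload": {
  "series": [
    [-0.02,-0.05,0.1,0,0],
    [-0.02,-0.05,0.1,0.17,0],
    [-0.02,-0.05,0.1,0.34,0],
    [-0.02,-0.05,0.1,0.34,0]
  ]
}}

```text
clock: 6.1
position: [0.5292, 0.0029, 0.0594]
tool_rot: [-0.624, 0.781, -0.001, 0.001]
force: [1.8, 0.6, 13.0]
grip_width: 0.134
```

{"api": "drive_tool", "payload": {
  "series": [
    [0,0,0,-0.17,0],
    [0,0,0,-0.34,0],
    [0,0,0,-0.51,0],
    [0,0,0,-0.68,0],
    [0,0,0,-0.68,0]
  ]
}}

```text
clock: 6.72
position: [0.5292, 0.0036, 0.0593]
tool_rot: [0.85, -0.527, 0.001, -0.001]
force: [1.3, 4.5, 13.2]
grip_width: 0.134
```

```bash
python3 to.py .528 .003 .06 -83; python3 -c "
from h import *
snap('side','g5s.png',(240,190,320,270),8)"
```

```text
t 6.725 pos [0.5292 0.0036 0.0593] psi -63.6 F [ 1.3  4.5 13.2] M [ 0.84 -0.12 -0.08] grip 11.8 j6 51.0
shift cm [ 0.    0.13 -0.07] turn 0.338
```

View pics/g5s.png

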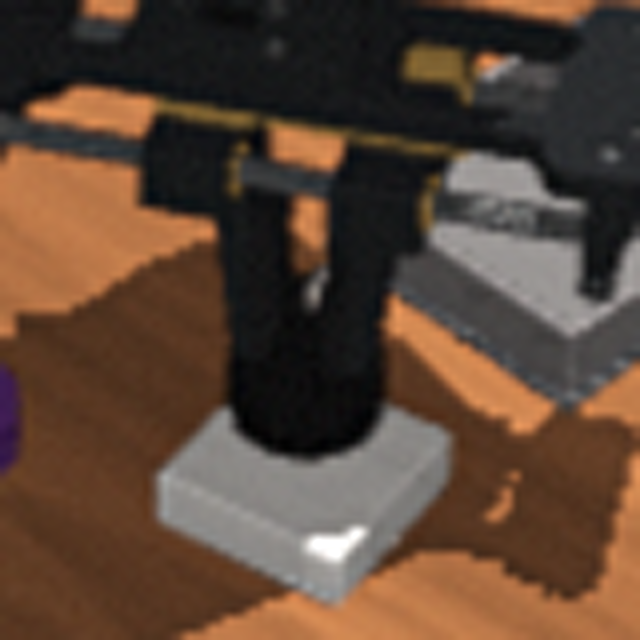

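{"api": "drive_tool", "payload": {
  "series": [
    [0,0.05,-0.04,-0.17,0],
    [0,0.05,-0.04,-0.34,0],
    [0,0.05,-0.04,-0.51,0],
    [0,0.05,-0.04,-0.68,0],
    [0,0.05,-0.04,-0.85,0]
  ]
}}

```text
clock: 7.4
position: [0.5284, 0.003, 0.0604]
tool_rot: [0.992, -0.128, 0.001, 0.0]
force: [-4.9, 2.2, 23.6]
grip_width: 0.131
```

{"api": "drive_tool", "payload": {
  "series": [
    [0,0,0,-0.17,0],
    [0,0,0,-0.34,0],
    [0,0,0,-0.51,0],
    [0,0,0,-0.68,0],
    [0,0,0,-0.85,0]
  ]
}}

```text
clock: 8.02
position: [0.5292, 0.0031, 0.0609]
tool_rot: [0.956, 0.292, 0.002, 0.001]
force: [-2.5, 3.3, 24.4]
grip_width: 0.131
```

{"api": "drive_tool", "payload": {
  "series": [
    [0,0,0,-0.17,0],
    [0,0,0,-0.34,0],
    [0,0,0,-0.51,0],
    [0,0,0,-0.68,0],
    [0,0,0,-0.85,0]
  ]
}}

```text
clock: 8.65
position: [0.5296, 0.003, 0.0611]
tool_rot: [0.751, 0.661, 0.002, 0.002]
force: [0.3, 3.9, 24.1]
grip_width: 0.131
```

```bash
python3 to.py .528 .003 .06 -83; python3 -c "
from h import *
snap('side','g6s.png',(240,190,320,270),8)"
```

```text
t 8.65 pos [0.5296 0.003  0.0611] psi 82.7 F [ 0.3  3.9 24.1] M [ 0.73  0.07 -0.04] grip 11.5 j6 -95.0
shift cm [-0.02 -0.16  0.11] turn 2.892
```

View pics/g6s.png

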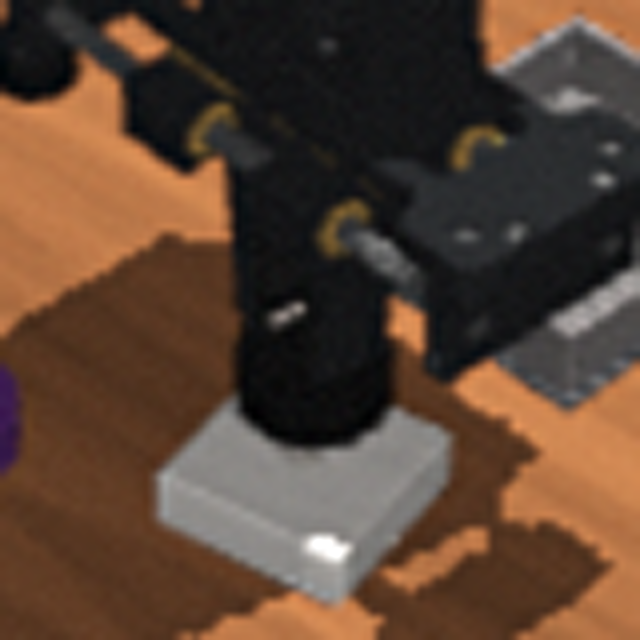

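{"api": "drive_tool", "payload": {
  "series": [
    [0,0,-6,0,0],
    [0,0,-6,0,0]
  ]
}}

```text
clock: 8.95
position: [0.5289, 0.0027, 0.1215]
tool_rot: [0.752, 0.659, 0.002, 0.002]
force: [0.0, 0.1, 0.1]
grip_width: 0.133
```

```bash
python3 to.py .662 .016 .09 0
```

```text
t 8.95 pos [0.5289 0.0027 0.1215] psi 82.4 F [0.  0.1 0.1] M [-0.01 -0.03  0.02] grip 11.7 j6 -95.0
shift cm [ 3.08 13.    3.22] turn 1.438
```

{"api": "drive_tool", "payload": {
  "series": [
    [3.1,13.0,2,0.4,0],
    [3.1,13.0,2,0.4,0],
    [3.1,13.0,2,0.4,0],
    [3.1,13.0,8.8,0.4,0],
    [3.1,13.0,8.8,0.4,0]
  ]
}}

```text
clock: 9.57
position: [0.6579, 0.0168, 0.0268]
tool_rot: [0.868, 0.496, -0.003, -0.002]
force: [0.1, 0.3, 0.7]
grip_width: 0.129
```

```bash
python3 to.py .662 .016 .0285; python3 -c "
from h import *
snap('side','g7s.png',(250,120,380,250),6)"
```

```text
t 9.575 pos [0.6579 0.0168 0.0268] psi 59.5 F [0.1 0.3 0.7] M [-0.   -0.01 -0.04] grip 11.4 j6 -68.0
shift cm [ 0.14  0.39 -0.17]
```

View pics/g7s.png

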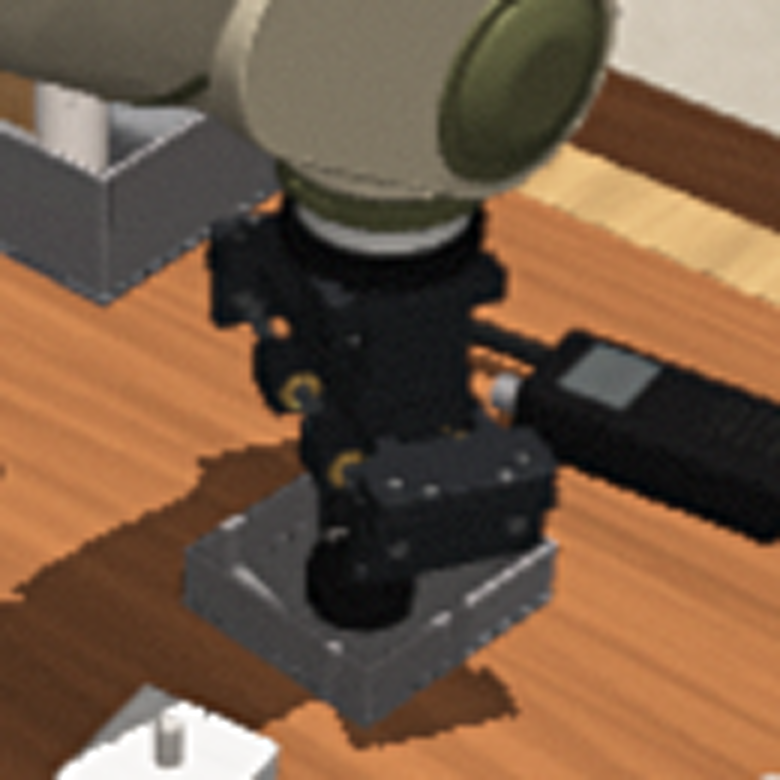

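In the tray, central; release and lift.

{"api": "drive_tool", "payload": {
  "series": [
    [0,0.2,0,0,40],
    [0,0.2,0,0,40],
    [0,0.2,0,0,40],
    [0,0.2,-6,0,40],
    [0,0.2,-12,0,40]
  ]
}}

```text
clock: 10.25
position: [0.6618, 0.0155, 0.1521]
tool_rot: [0.868, 0.496, -0.0, -0.0]
force: [-0.1, 0.2, 0.0]
grip_width: 0.401
```

```bash
python3 to.py .443 .3183 .15 -106 x; python3 -c "
from h import *
im=optics.snapshot('side')[:,:,::-1];cv2.imwrite('pics/g8s.png',cv2.resize(im,None,fx=1.5,fy=1.5))"
```

```text
t 10.25 pos [0.6618 0.0155 0.1521] psi 59.5 F [-0.1  0.2  0. ] M [ 0.03 -0.09 -0.02] grip 35.3 j6 -68.0
shift cm [ 14.97 -34.23   0.23] turn 2.888
```

View pics/g8s.png

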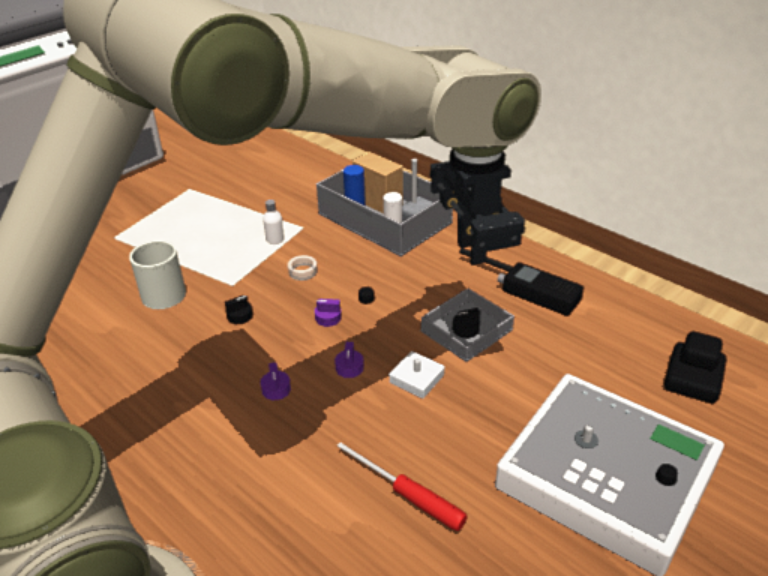

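```bash
python3 -c "
from h import *
print(ray('top',122,261,.09),ray('top',112,253,.05),ray('side',104,168,.09), ray('top',171,192,.01),ray('top',131,180,.08))"
```

```text
[0.39159802 0.45352065 0.09      ] [0.41559373 0.49331507 0.05      ] [0.39309951 0.45684    0.09      ] [0.59738778 0.33160771 0.01      ] [0.62311337 0.43618989 0.08      ]
```

{"api": "drive_tool", "payload": {
  "series": [
    [15.0,-34.2,0,2.88,40],
    [15.0,-34.2,0,2.88,40],
    [15.0,-34.2,0,2.88,40],
    [15.0,-34.2,0,2.88,40],
    [15.0,-34.2,0,2.88,40]
  ]
}}

```text
clock: 10.92
position: [0.4826, 0.2647, 0.1508]
tool_rot: [0.998, 0.058, 0.0, -0.0]
force: [0.4, 1.3, 1.1]
grip_width: 0.401
```

```bash
python3 to.py .443 .3183 .10 -106 x
```

```text
t 10.925 pos [0.4826 0.2647 0.1508] psi 6.7 F [0.4 1.3 1.1] M [-0.03  0.05 -0.  ] grip 35.3 j6 10.0
shift cm [-3.31 -5.79  5.08] turn 1.967
```

{"api": "drive_tool", "payload": {
  "series": [
    [-2.9,-5.4,3,0.9,40],
    [-2.9,-5.4,3,1.1,40],
    [-2.9,-5.4,3,1.3,40],
    [-2.9,-5.4,3,1.95,40],
    [-2.9,-5.4,3,1.95,40]
  ]
}}

```text
clock: 11.55
position: [0.4485, 0.3134, 0.1206]
tool_rot: [0.919, -0.395, 0.0, -0.0]
force: [0.3, 0.4, 0.3]
grip_width: 0.402
```

{"api": "drive_tool", "payload": {
  "series": [
    [0,0,0,1.0,40],
    [0,0,0,1.0,40],
    [0,0,0,1.0,40],
    [0,0,0,1.0,40],
    [0,0,0,1.0,40]
  ]
}}

```text
clock: 12.18
position: [0.4486, 0.3133, 0.1206]
tool_rot: [-0.641, 0.767, -0.0, 0.0]
force: [-0.1, 0.4, -1.2]
grip_width: 0.402
```

```bash
python3 to.py .443 .3183 .06 -106 x
```

```text
t 12.175 pos [0.4486 0.3133 0.1206] psi -100.3 F [-0.1  0.4 -1.2] M [0.02 0.18 0.01] grip 35.4 j6 123.0
shift cm [-0.39  0.64  6.06] turn 0.100
```

{"api": "drive_tool", "payload": {
  "series": [
    [-0.39,0.64,6.0,0.05,40],
    [-0.39,0.64,6.0,0.05,40],
    [-0.39,0.64,6.0,0.05,40]
  ]
}}

```text
clock: 12.55
position: [0.4439, 0.3185, 0.0621]
tool_rot: [-0.625, 0.781, -0.0, 0.001]
force: [0.0, 1.3, 0.6]
grip_width: 0.403
```

```bash
python3 to.py .443 .3183 .021 -106 x; python3 -c "
from h import *
snap('side','k1s.png',(110,140,220,250),6)"
```

```text
t 12.55 pos [0.4439 0.3185 0.0621] psi -102.7 F [0.  1.3 0.6] M [ 0.06  0.14 -0.02] grip 35.5 j6 126.0
shift cm [0.04 0.09 4.11] turn 0.058
```

View pics/k1s.png

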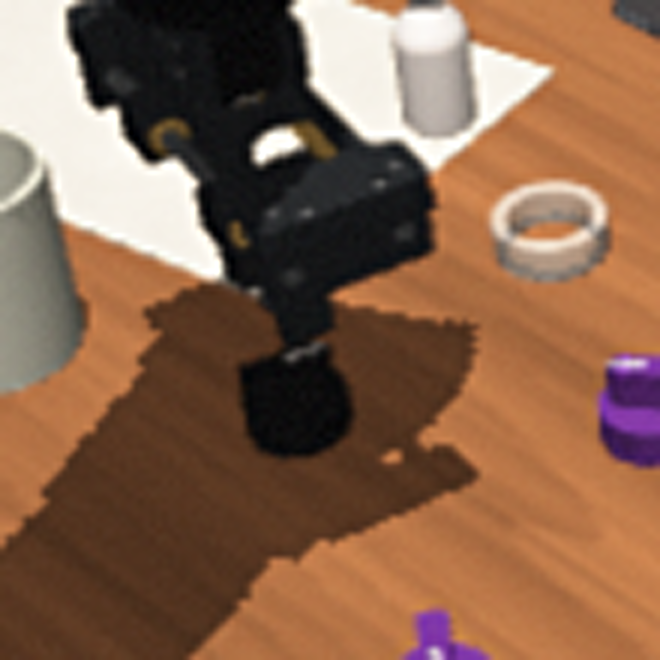

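{"api": "drive_tool", "payload": {
  "series": [
    [0.04,0.09,4.05,0.055,40],
    [0.04,0.09,4.05,0.055,40],
    [0.04,0.09,4.05,0.055,0],
    [0.04,0.09,4.05,0.055,0],
    [0.04,0.09,4.05,0.055,0]
  ]
}}

```text
clock: 13.22
position: [0.4422, 0.3181, 0.0207]
tool_rot: [-0.603, 0.798, -0.0, 0.0]
force: [-0.5, -1.3, 5.0]
grip_width: 0.13
```

{"api": "drive_tool", "payload": {
  "series": [
    [0,0,0,0,0],
    [0,0,0,0,0],
    [0,0,-6,0,0],
    [0,0,-7,0,0]
  ]
}}

```text
clock: 13.72
position: [0.4434, 0.3187, 0.0932]
tool_rot: [-0.603, 0.798, -0.001, 0.003]
force: [0.1, 0.4, -0.2]
grip_width: 0.132
```

```bash
python3 to.py .528 .003 .09 -83; python3 -c "
from h import *
snap('side','k2s.png',(110,110,220,230),6)"
```

```text
t 13.725 pos [0.4434 0.3187 0.0932] psi -105.9 F [ 0.1  0.4 -0.2] M [ 0.    0.19 -0.03] grip 11.6 j6 129.0
shift cm [ 28.05 -16.79   0.29] turn -0.400
```

View pics/k2s.png

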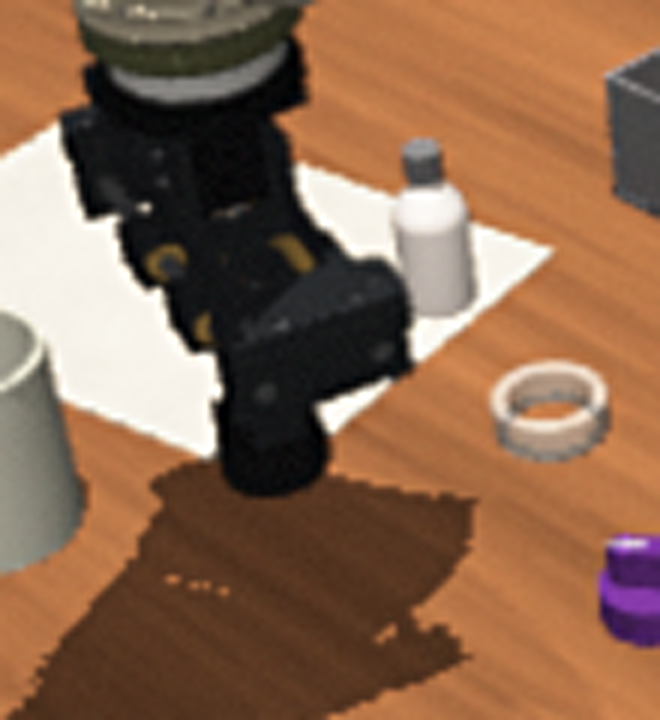

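{"api": "drive_tool", "payload": {
  "series": [
    [28.05,-16.9,0,-0.4,0],
    [28.05,-16.9,0,-0.4,0],
    [28.05,-16.9,0,-0.4,0],
    [28.05,-16.9,0,-0.4,0],
    [28.05,-16.9,0,-0.4,0]
  ]
}}

```text
clock: 14.4
position: [0.5198, 0.0275, 0.0887]
tool_rot: [0.749, -0.663, -0.001, 0.0]
force: [-0.7, -0.1, -0.4]
grip_width: 0.134
```

{"api": "drive_tool", "payload": {
  "series": [
    [0,0,0,0,0],
    [0,0,0,0,0]
  ]
}}

```text
clock: 14.65
position: [0.5195, 0.0299, 0.0889]
tool_rot: [0.749, -0.663, -0.001, 0.0]
force: [0.4, -0.1, -0.5]
grip_width: 0.131
```

```bash
python3 to.py .529 .003 .0715 -83
```

```text
t 14.65 pos [0.5195 0.0299 0.0889] psi -83.0 F [ 0.4 -0.1 -0.5] M [-0.01  0.14 -0.  ] grip 11.5 j6 73.0
shift cm [ 2.79 -0.62  1.73] turn -0.000
```

{"api": "drive_tool", "payload": {
  "series": [
    [2.79,-0.62,0,0,0],
    [2.79,-0.62,1.7,0,0],
    [2.79,-0.62,1.7,0,0]
  ]
}}

```text
clock: 15.02
position: [0.5286, 0.004, 0.0716]
tool_rot: [0.75, -0.662, -0.001, 0.001]
force: [-0.0, 1.0, 0.3]
grip_width: 0.128
```

```bash
python3 to.py .529 .003 .0615 -83; python3 -c "
from h import *
snap('side','k4s.png',(240,190,320,270),8)"
```

```text
t 15.025 pos [0.5286 0.004  0.0716] psi -82.9 F [-0.   1.   0.3] M [0.01 0.19 0.04] grip 11.3 j6 71.0
shift cm [ 0.11 -0.03  1.01] turn 0.002
```

View pics/k4s.png

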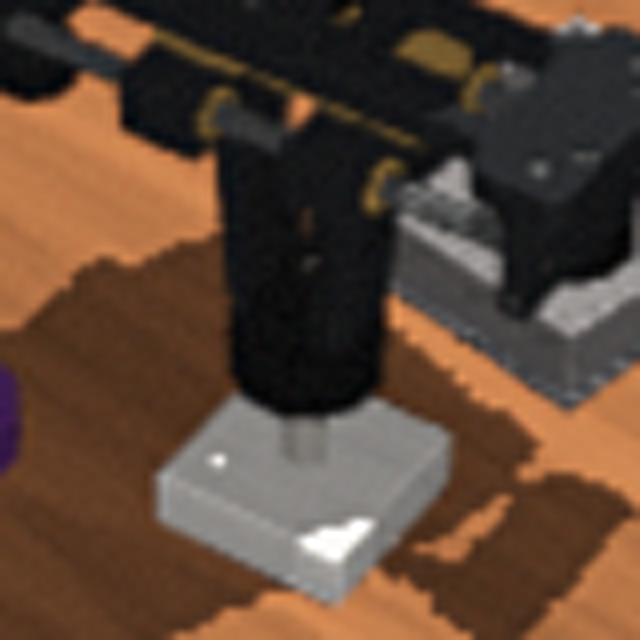

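{"api": "drive_tool", "payload": {
  "series": [
    [0.05,0,0.5,0,0],
    [0.08,0,0.9,0,0],
    [0.08,0,1.2,0,0],
    [0.08,0,1.4,0,0]
  ]
}}

```text
clock: 15.58
position: [0.5298, 0.0017, 0.0587]
tool_rot: [0.749, -0.663, -0.0, 0.0]
force: [-0.7, 0.6, 4.4]
grip_width: 0.132
```

```bash
python3 to.py .529 .003 .0615 -83
```

```text
t 15.575 pos [0.5298 0.0017 0.0587] psi -83.0 F [-0.7  0.6  4.4] M [ 0.16  0.47 -0.  ] grip 11.6 j6 71.0
shift cm [-0.14  0.06 -0.28] turn -0.000
```

{"api": "drive_tool", "payload": {
  "series": [
    [-0.08,0.06,0.1,0,0],
    [-0.08,0.06,0.3,0,0],
    [-0.08,0.06,0.5,0,0]
  ]
}}

```text
clock: 15.95
position: [0.5286, 0.0027, 0.0535]
tool_rot: [0.749, -0.663, -0.001, 0.0]
force: [-3.0, 1.2, 2.1]
grip_width: 0.135
```

```bash
python3 to.py .529 .003 .0615 -83
```

```text
t 15.95 pos [0.5286 0.0027 0.0535] psi -83.0 F [-3.   1.2  2.1] M [ 0.35  0.83 -0.04] grip 11.9 j6 71.0
shift cm [-0.03 -0.05 -0.8 ] turn 0.000
```

{"api": "drive_tool", "payload": {
  "series": [
    [-0.03,0.05,0.2,0,0],
    [-0.03,0.05,0.4,0,0],
    [-0.03,0.05,0.6,0,0],
    [-0.03,0.05,0.8,0,0]
  ]
}}

```text
clock: 16.45
position: [0.5284, 0.0027, 0.0457]
tool_rot: [0.749, -0.663, -0.0, 0.0]
force: [-4.1, 1.4, 2.8]
grip_width: 0.133
```

```bash
python3 to.py .529 .003 .0615 -83
```

```text
t 16.45 pos [0.5284 0.0027 0.0457] psi -83.0 F [-4.1  1.4  2.8] M [0.26 0.9  0.04] grip 11.7 j6 71.0
shift cm [-0.02 -0.06 -1.58] turn 0.000
```

{"api": "drive_tool", "payload": {
  "series": [
    [-0.02,0.05,0.1,0,0],
    [-0.02,0.05,0.2,0,0],
    [-0.02,0.05,0.2,0,0]
  ]
}}

```text
clock: 16.82
position: [0.5285, 0.0027, 0.0452]
tool_rot: [0.749, -0.663, 0.001, -0.0]
force: [-7.7, 1.3, 17.1]
grip_width: 0.134
```

```bash
python3 to.py .529 .003 .0615 -83;python3 -c "
from h import *
snap('side','k5s.png',(240,190,320,270),8)"
```

```text
t 16.825 pos [0.5285 0.0027 0.0452] psi -83.0 F [-7.7  1.3 17.1] M [0.36 1.57 0.05] grip 11.8 j6 71.0
shift cm [-0.02 -0.05 -1.63] turn 0.000
```

View pics/k5s.png

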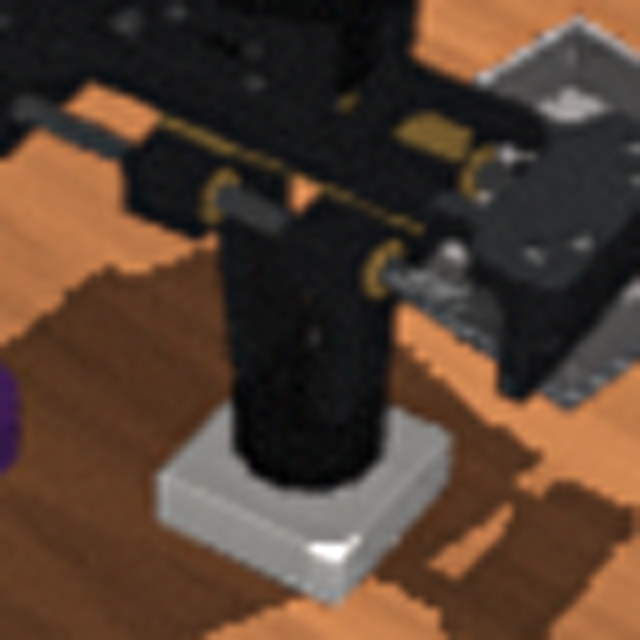

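{"api": "drive_tool", "payload": {
  "series": [
    [0,0,-3,0,0],
    [0,0,-8,0,0],
    [0,0,-8,0,0]
  ]
}}

```text
clock: 17.25
position: [0.5304, 0.0022, 0.1272]
tool_rot: [0.749, -0.663, 0.004, -0.002]
force: [0.0, 0.1, -0.8]
grip_width: 0.134
```

```bash
python3 to.py .5522 -.260 .12 -83
```

```text
t 17.25 pos [0.5304 0.0022 0.1272] psi -83.0 F [ 0.   0.1 -0.8] M [ 0.06  0.18 -0.05] grip 11.8 j6 71.0
shift cm [26.28  1.04  0.79] turn -0.000
```

{"api": "drive_tool", "payload": {
  "series": [
    [26.3,0.95,0.5,0,0],
    [26.3,0.95,0.5,0,0],
    [26.3,0.95,0.5,0,0],
    [26.3,0.95,0.5,0,0],
    [26.3,0.95,0.5,0,0]
  ]
}}

```text
clock: 17.88
position: [0.5503, -0.2629, 0.1174]
tool_rot: [0.748, -0.664, 0.0, 0.0]
force: [0.7, 1.5, -0.7]
grip_width: 0.131
```

```bash
python3 to.py .5522 -.260 .108 -83
```

```text
t 17.875 pos [ 0.5503 -0.2629  0.1174] psi -83.2 F [ 0.7  1.5 -0.7] M [0.01 0.15 0.02] grip 11.6 j6 47.0
shift cm [-0.27 -0.23  0.94] turn -0.004
```

{"api": "drive_tool", "payload": {
  "series": [
    [-0.25,-0.2,0.9,0,0],
    [-0.25,-0.2,0.9,0,0]
  ]
}}

```text
clock: 18.12
position: [0.5522, -0.2545, 0.1085]
tool_rot: [0.75, -0.662, -0.001, 0.0]
force: [-0.5, 0.2, -0.2]
grip_width: 0.131
```

```bash
python3 to.py .5522 -.260 .105 -83;python3 -c "
from h import *
snap('side','m1s.png',(345,220,445,320),7);snap('top','m1t.png',(330,150,430,250),7)"
```

```text
t 18.125 pos [ 0.5522 -0.2545  0.1085] psi -82.9 F [-0.5  0.2 -0.2] M [ 0.    0.15 -0.03] grip 11.5 j6 47.0
shift cm [0.54 0.07 0.35] turn 0.002
```

View pics/m1s.png

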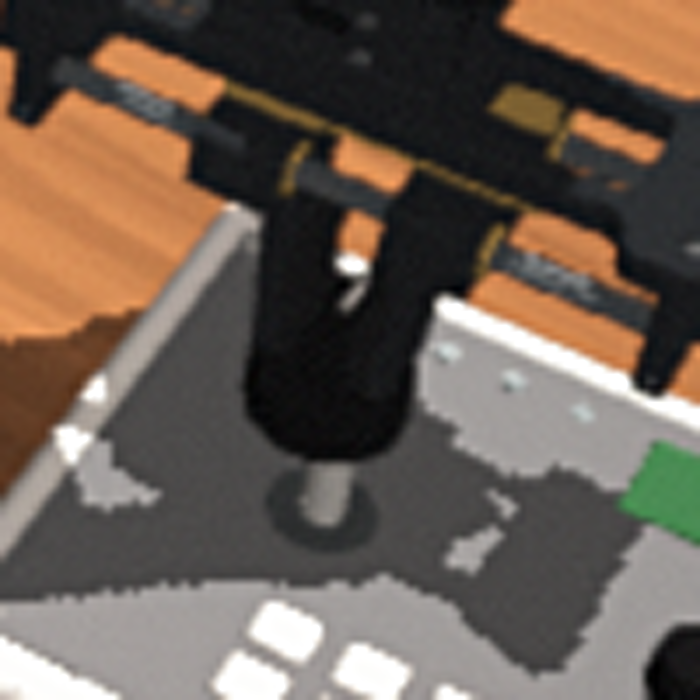

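{"api": "drive_tool", "payload": {
  "series": [
    [0.45,0.05,0.3,0,0],
    [0.45,0.05,0.3,0,0],
    [0.45,0.05,0.3,0,0]
  ]
}}

```text
clock: 18.6
position: [0.5524, -0.2612, 0.1069]
tool_rot: [0.749, -0.663, 0.0, -0.0]
force: [0.5, 0.2, -0.2]
grip_width: 0.14
```

```bash
python3 to.py .5522 -.260 .097 -83;python3 -c "
from h import *
snap('side','m2s.png',(365,240,425,310),10)"
```

```text
t 18.6 pos [ 0.5524 -0.2612  0.1069] psi -83.0 F [ 0.5  0.2 -0.2] M [-0.01  0.2  -0.04] grip 12.3 j6 47.0
shift cm [-0.12  0.01  0.99] turn -0.000
```

View pics/m2s.png

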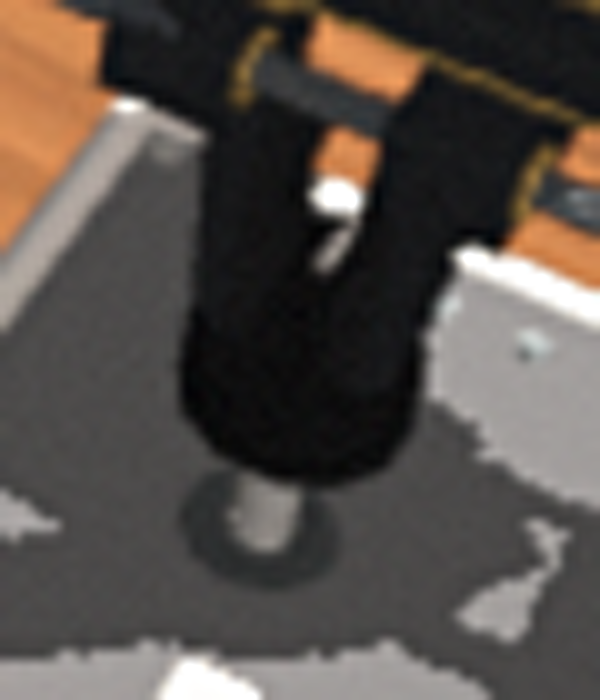

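```bash
cp pics/m2s.png /tmp/
python3 - <<'E'
from h import *
from fit import knobpoly
p=knobpoly('side',.5524,-.2612,np.radians(7),.0866)[0].reshape(-1,2)
q=(p-[365,240]+.5)*10-.5;print('hub model cols',q[:,0].min(),q[:,0].max(),'bottom row',q[:,1].max())
for z in (.05,.075): print('shaft',((pix('side',[.5505,-.2594,z])-[365,240]+.5)*10-.5))
p=knobpoly('side',.5285,.0027,np.radians(7),.0249)[0].reshape(-1,2)
q=(p-[240,190]+.5)*8-.5;print('gauge hub model cols',q[:,0].min(),q[:,0].max(),'bottom',q[:,1].max(),'(seen 235-385, 488)')
p=knobpoly('side',.5522,-.2545,np.radians(7),.0885)[0].reshape(-1,2)
q=(p-[345,220]+.5)*7-.5;print('m1 hub model cols',q[:,0].min(),q[:,0].max(),'bottom',q[:,1].max(),'(seen 245-413, 462)')
E
```

```text
hub model cols 179.12677001953125 437.65093994140625 bottom row 490.31390380859375
shaft [256.52810912 529.94037428]
shaft [276.26974222 442.17957011]
gauge hub model cols 233.548828125 394.55419921875 bottom 492.7318115234375 (seen 235-385, 488)
m1 hub model cols 244.0855712890625 424.1302795410156 bottom 465.5252990722656 (seen 245-413, 462)
```

{"api": "drive_tool", "payload": {
  "series": [
    [-0.12,0.02,0.7,0,0],
    [-0.12,0.02,0.8,0,0],
    [-0.12,0.02,0.8,0,0]
  ]
}}

```text
clock: 19.02
position: [0.5521, -0.26, 0.0986]
tool_rot: [0.749, -0.663, -0.0, 0.0]
force: [0.4, -0.5, -0.7]
grip_width: 0.135
```

```bash
python3 to.py .5522 -.260 .097 -83
```

```text
t 19.025 pos [ 0.5521 -0.26    0.0986] psi -83.0 F [ 0.4 -0.5 -0.7] M [-0.04  0.13  0.02] grip 11.9 j6 47.0
shift cm [ 0.   -0.01  0.16] turn -0.000
```

{"api": "drive_tool", "payload": {
  "series": [
    [0,0,0.2,0,0],
    [0,0,0.4,0,0],
    [0,0,0.6,0,0],
    [0,0,0.6,0,0]
  ]
}}

```text
clock: 19.52
position: [0.552, -0.26, 0.0926]
tool_rot: [0.749, -0.663, -0.0, 0.0]
force: [-0.1, 0.2, -1.2]
grip_width: 0.132
```

```bash
python3 to.py .5522 -.260 .097 -83
```

```text
t 19.525 pos [ 0.552  -0.26    0.0926] psi -83.0 F [-0.1  0.2 -1.2] M [ 0.04  0.22 -0.01] grip 11.6 j6 47.0
shift cm [ 0.   -0.02 -0.44] turn -0.000
```

{"api": "drive_tool", "payload": {
  "series": [
    [0,0,0.2,0,0],
    [0,0,0.4,0,0],
    [0,0,0.4,0,0]
  ]
}}

```text
clock: 19.9
position: [0.552, -0.2601, 0.0886]
tool_rot: [0.749, -0.663, -0.0, 0.0]
force: [-1.2, -1.4, -1.8]
grip_width: 0.132
```

```bash
python3 to.py .5522 -.260 .097 -83;python3 -c "
from h import *
snap('side','m3s.png',(365,240,425,310),10)"
```

```text
t 19.9 pos [ 0.552  -0.2601  0.0886] psi -83.0 F [-1.2 -1.4 -1.8] M [-0.17  0.3  -0.03] grip 11.6 j6 47.0
shift cm [-0.01 -0.02 -0.84] turn -0.000
```

View pics/m3s.png

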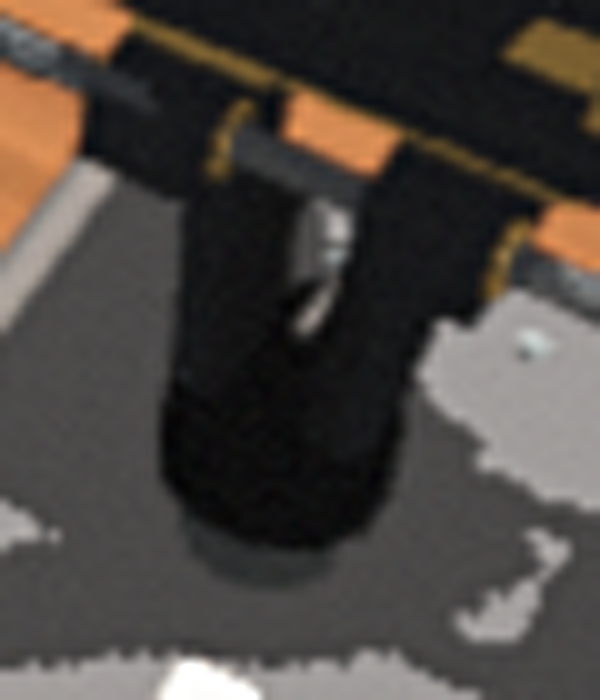

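{"api": "drive_tool", "payload": {
  "series": [
    [0.02,0.02,0.2,0,0],
    [0.02,0.02,0.4,0,0],
    [0.02,0.02,0.6,0,0],
    [0.02,0.02,0.8,0,0]
  ]
}}

```text
clock: 20.45
position: [0.5519, -0.2602, 0.0807]
tool_rot: [0.749, -0.663, -0.0, -0.0]
force: [-0.4, -0.3, -0.5]
grip_width: 0.128
```

```bash
python3 to.py .5522 -.260 .097 -83
```

```text
t 20.45 pos [ 0.5519 -0.2602  0.0807] psi -83.0 F [-0.4 -0.3 -0.5] M [-0.06  0.26 -0.04] grip 11.3 j6 47.0
shift cm [-0.02 -0.03 -1.63] turn -0.000
```

{"api": "drive_tool", "payload": {
  "series": [
    [0,0,0.1,0,0],
    [0,0,0.1,0,0],
    [0,0,0.1,0,0],
    [0,0,0.1,0,0]
  ]
}}

```text
clock: 20.95
position: [0.552, -0.2603, 0.08]
tool_rot: [0.749, -0.663, 0.0, -0.0]
force: [-1.4, 1.0, 3.9]
grip_width: 0.135
```

{"api": "drive_tool", "payload": {
  "series": [
    [0,0,0.2,0,0],
    [0,0,0.4,0,0],
    [0,0,0.6,0,0],
    [0,0,0.6,0,0]
  ]
}}

```text
clock: 21.45
position: [0.5521, -0.2604, 0.0741]
tool_rot: [0.749, -0.663, 0.0, -0.0]
force: [-2.3, 1.4, 6.8]
grip_width: 0.131
```

```bash
python3 to.py .5522 -.260 .097 -83
```

```text
t 21.45 pos [ 0.5521 -0.2604  0.0741] psi -83.0 F [-2.3  1.4  6.8] M [0.16 0.61 0.01] grip 11.5 j6 47.0
shift cm [-0.03 -0.02 -2.29] turn -0.000
```

Spring behaves as described (3.9 N → 6.8 N). Press to the stop.

{"api": "drive_tool", "payload": {
  "series": [
    [0,0.02,0.15,0,0],
    [0,0.02,0.28,0,0],
    [0,0.02,0.28,0,0],
    [0,0.02,0.28,0,0],
    [0,0.02,0.28,0,0]
  ],
  "grip_force": 35
}}

```text
clock: 22.08
position: [0.5521, -0.2604, 0.0722]
tool_rot: [0.749, -0.663, 0.001, -0.0]
force: [-3.6, 2.7, 12.1]
grip_width: 0.134
```

{"api": "drive_tool", "payload": {
  "series": [
    [0,0,0,0,0],
    [0,0,0,0,0],
    [0,0,0,0,0],
    [0,0,0,0,0]
  ]
}}

```text
clock: 22.58
position: [0.5521, -0.2604, 0.0722]
tool_rot: [0.749, -0.663, 0.001, -0.0]
force: [-3.2, 1.9, 12.7]
grip_width: 0.134
```

```bash
python3 to.py;python3 -c "
from h import *
im=optics.snapshot('side')[:,:,::-1];cv2.imwrite('pics/z.png',cv2.resize(im,None,fx=1.5,fy=1.5))
snap('side','z2.png',(365,240,425,310),10)"; python3 to.py
```

```text
t 22.575 pos [ 0.5521 -0.2604  0.0722] psi -83.0 F [-3.2  1.9 12.7] M [ 0.39  0.74 -0.01] grip 11.8 j6 47.0
t 22.675 pos [ 0.5521 -0.2604  0.0722] psi -83.0 F [-2.9  1.7 13.6] M [0.35 0.75 0.06] grip 11.8 j6 47.0
```

View pics/z.png

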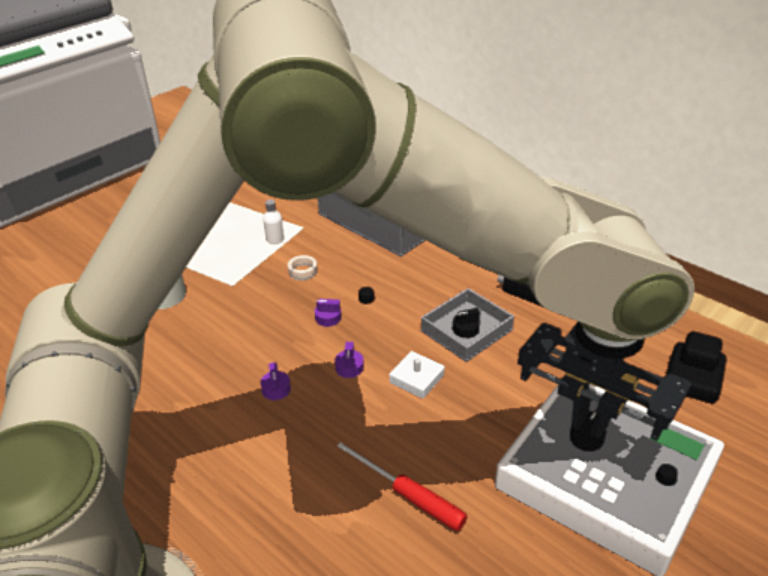

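View pics/z2.png

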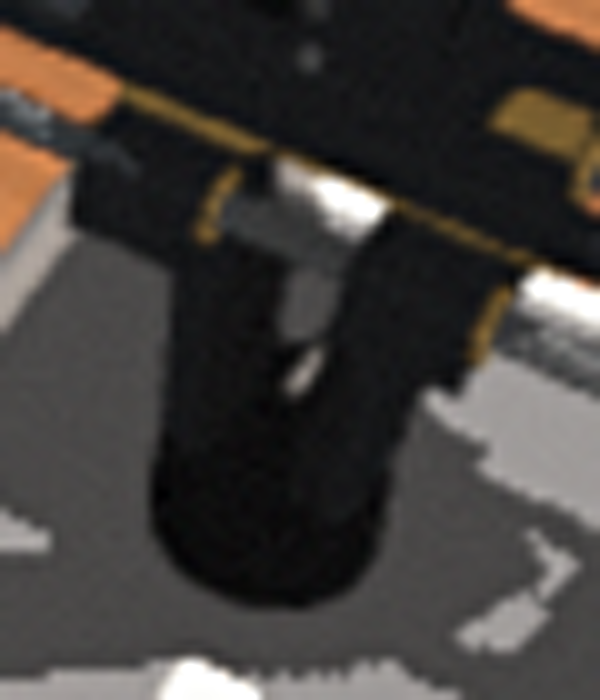

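```bash
python3 -c "
from bench import hand_in
print(hand_in())"
```

```text
the job is handed in; nothing more can be done
None
```

The job is handed in at about 22.7 s of the 62 s allowed. The fitting knob is home on the console's shaft, and the gripper is holding it pressed in against the stop. No verdict was reported.

- **Reject:** I tried the knob nearer the gauge first. It stopped about 2 mm down the pin at the aligned angle. Turning it one way by up to about 165° only made it ride higher, so I put it upright in the reject tray.
- **Fit on the gauge:** The other knob slid all the way down the gauge pin and bottomed out under 17 N.
- **Fit on the shaft:** It went onto the console's shaft without resistance at about 7° yaw, the same angle as the gauge pin. My reading of the shaft's angle from the pictures was uncertain, but no turning search was needed.
- **Pressing in:** The push read 3.9 N when home, then 6.8 N part-way in. It ended at 12.7–13.6 N after 8 mm of travel, which matches the spring and its stop.

**Last checks:** The tool was still and the grip was closed on the bar. The side picture shows the rejected knob in the tray. The tape, glue, round knob and screwdriver look unmoved; the mug and handset were largely hidden behind the arm at the end, so I could not check them in that view. The two cameras disagreed by about 2 mm in x, so I averaged them and corrected by the contact forces. No final check failed.

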